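Load the firing setter with collars and carry it to the kiln shelf

TASK

Load the firing setter on the loading jig: one at a time, thread every terracotta collar lying on the table over the setter's post, widest first and then each next narrower one, lowering each until it lies flat and fully home rather than dropping it. Then take the loaded setter by the bare top of its post, lift it straight up off the jig's two dowels, keeping it level, and set it down gently in the middle of the kiln shelf with its long side along the shelf's long side, and let go. Leave the jars, bowl, mug and brush where they are.

Things in the scene. Friction and masses are not known exactly. Their poses are not given: they have to be found in the camera images.
- setter: firing setter: light grey plate 80 (x) x 150 (y) x 8 mm with an upright 18 mm steel post at its centre, 64 mm tall above the plate (the last 4 mm a cone to 10 mm). Origin: centre of the underside, z along the post. Starts on the jig, whose dowels pass through two 11.5 mm holes at y = +-60 mm; 0.18 to 0.35 kg. Collars fill at most the lowest 45 mm of the post; pinch it above them to lift
- jig: fixed wooden loading jig, block 90 (x) x 170 (y) x 20 mm high, with two upright steel dowels 10 mm in diameter (tapered tips) 60 mm either side of its centre along y, standing 22 mm above its top face. Origin: centre of its underside; the setter rests on its top face, same centre and axes
- kiln_shelf: fixed kiln shelf: grey slab 150 (its x) x 220 (its y) x 15 mm on four short round props, top face 40 mm above the table. Origin: centre of the footprint, at table level. The setter is to stand here
- collar_66: unglazed terracotta collar (flat ring): outer diameter 66 mm, bore 23 mm, 9 mm thick, 0.055 to 0.111 kg, lying flat on the table; origin: centre of its underside, z its axis. Four or all five of the collars are present in any run
- collar_58: unglazed terracotta collar (flat ring): outer diameter 58 mm, bore 23 mm, 9 mm thick, 0.041 to 0.083 kg, lying flat on the table; origin: centre of its underside, z its axis. Four or all five of the collars are present in any run
- collar_50: unglazed terracotta collar (flat ring): outer diameter 50 mm, bore 23 mm, 9 mm thick, 0.029 to 0.059 kg, lying flat on the table; origin: centre of its underside, z its axis. Four or all five of the collars are present in any run
- collar_42: unglazed terracotta collar (flat ring): outer diameter 42 mm, bore 23 mm, 9 mm thick, 0.019 to 0.038 kg, lying flat on the table; origin: centre of its underside, z its axis. Four or all five of the collars are present in any run
- collar_34: unglazed terracotta collar (flat ring): outer diameter 34 mm, bore 23 mm, 9 mm thick, 0.011 to 0.021 kg, lying flat on the table; origin: centre of its underside, z its axis. Four or all five of the collars are present in any run
- glaze_jar_a: bystander: small white jar, 40 mm across, 45 mm high; origin under its centre
- glaze_jar_b: bystander: small blue jar, 40 mm across, 45 mm high; origin under its centre
- bowl: bystander: white bowl, 120 mm across, 55 mm high; origin under its centre
- mug: bystander: blue mug, 80 mm across, 90 mm high; origin under its centre
- brush: bystander: brush 190 mm long, lying on the table beyond the collars; origin within its length
- slip_bottle: bystander: white plastic jar, 64 mm across, 150 mm high; origin under its centre
Mind the look-alikes: they are no part of the job. What is shaped like the collar_58 but green or pink is not meant. Leave any blue look-alike of the collar_42 alone.

How it is judged (in metres and radians):
On the way, in this order (a step that is already met when the one before it is completed fails the run):
1. the 66 mm collar, if present, lies flat and fully home on the setter's post, released (horizontal distance between collar_66 and setter below 0.005 m and z of collar_66 in the frame of setter between 0.004 and 0.011 m and angle between the z axis of collar_66 and the z axis of setter, either way round below 0.06 rad and contact force between the fingers and collar_66 below 0.2 N), for 0.3 s.
2. the 58 mm collar, if present, lies flat and fully home on the setter's post, released (horizontal distance between collar_58 and setter below 0.005 m and z of collar_58 in the frame of setter between 0.004 and 0.02 m and angle between the z axis of collar_58 and the z axis of setter, either way round below 0.06 rad and contact force between the fingers and collar_58 below 0.2 N), for 0.3 s.
3. the 50 mm collar, if present, lies flat and fully home on the setter's post, released (horizontal distance between collar_50 and setter below 0.005 m and z of collar_50 in the frame of setter between 0.004 and 0.029 m and angle between the z axis of collar_50 and the z axis of setter, either way round below 0.06 rad and contact force between the fingers and collar_50 below 0.2 N), for 0.3 s.
4. the 42 mm collar, if present, lies flat and fully home on the setter's post, released (horizontal distance between collar_42 and setter below 0.005 m and z of collar_42 in the frame of setter between 0.004 and 0.038 m and angle between the z axis of collar_42 and the z axis of setter, either way round below 0.06 rad and contact force between the fingers and collar_42 below 0.2 N), for 0.3 s.
5. the 34 mm collar, if present, lies flat and fully home on the setter's post, released (horizontal distance between collar_34 and setter below 0.005 m and z of collar_34 in the frame of setter between 0.004 and 0.047 m and angle between the z axis of collar_34 and the z axis of setter, either way round below 0.06 rad and contact force between the fingers and collar_34 below 0.2 N), for 0.3 s.
6. the loaded setter is raised straight up clear of both dowels, level (z of setter in the frame of jig above 0.043 m and horizontal distance between setter and jig below 0.02 m and angle between setter's own z axis and vertical below 0.12 rad), for 0.05 s.
At the end, for the whole second after the job is handed in: every collar present lies flat on the setter's post (within 0.06 rad), widest lowest, each on the one below; the setter stands level on the kiln shelf, centred within 36 mm along each shelf axis, long sides parallel within 0.25 rad, released, at rest (all of step 1 and all of step 2 and all of step 3 and all of step 4 and all of step 5 and x of setter in the frame of kiln_shelf between -0.036 and 0.036 m and y of setter in the frame of kiln_shelf between -0.036 and 0.036 m and z of setter in the frame of kiln_shelf between 0.036 and 0.043 m and angle between setter's own z axis and vertical below 0.05 rad and angle between the y axis of setter and the y axis of kiln_shelf, either way round below 0.25 rad and linear speed of setter below 0.02 m/s and contact force between the fingers and setter below 0.2 N and z of collar_66 in the frame of collar_58 below -0.006 m and z of each of collar_66, collar_58 in the frame of collar_50 below -0.006 m and z of each of collar_66, collar_58, collar_50 in the frame of collar_42 below -0.006 m and z of each of collar_66, collar_58, collar_50, collar_42 in the frame of collar_34 below -0.006 m); the robot touches nothing.
It fails at once if a bystander is shifted more than 4 cm or tipped over (distance of any of glaze_jar_a, glaze_jar_b, bowl, mug, brush, slip_bottle from where it was at the start of the episode above 0.04 m or angle between any of glaze_jar_a, glaze_jar_b, bowl, mug, slip_bottle's own z axis and vertical above 0.6 rad).
It fails at once if the setter is tilted by more than 0.2 rad (angle between setter's own z axis and vertical above 0.2 rad).
It fails at once if the setter comes down on the kiln shelf at more than 0.5 m/s (dropped) (z of setter in the frame of kiln_shelf below 0.05 m and horizontal distance between setter and kiln_shelf below 0.06 m and linear speed of setter above 0.5 m/s).
It fails at once if a collar is dropped down the post (over 0.8 m/s) ((horizontal distance between collar_66 and jig below 0.006 m and z of collar_66 in the frame of jig below 0.085 m and linear speed of collar_66 above 0.8 m/s) or (horizontal distance between collar_58 and jig below 0.006 m and z of collar_58 in the frame of jig below 0.085 m and linear speed of collar_58 above 0.8 m/s) or (horizontal distance between collar_50 and jig below 0.006 m and z of collar_50 in the frame of jig below 0.085 m and linear speed of collar_50 above 0.8 m/s) or (horizontal distance between collar_42 and jig below 0.006 m and z of collar_42 in the frame of jig below 0.085 m and linear speed of collar_42 above 0.8 m/s) or (horizontal distance between collar_34 and jig below 0.006 m and z of collar_34 in the frame of jig below 0.085 m and linear speed of collar_34 above 0.8 m/s)).
Of collar_66, collar_58, collar_50, collar_42, collar_34 only 4 to 5 are there at a start; the rules pass over those that are not, and their reading is None.
At some moment in a run one of collar_66, collar_58, collar_50, collar_42, collar_34 may be knocked a few centimetres aside while the robot is not near it.
It also fails if it takes over 200 s, if anything falls off the work surface, if the arm or the gripper's body presses on something with over 40 N, if the wrist force passes 120 N, or if a joint passes its speed limit or range.

ROBOT

A 7-joint arm with a two-finger parallel gripper is mounted at the origin on the work surface. World frame = base frame: x ahead of the robot, y to its left, z up, the work surface at z = 0. Lengths are in m, angles in degrees, forces in N, time in s.
With the tool pointing down it reaches from about 0.35 to 0.9 m from the base axis. Payload 19.9 kg.
Tool frame: the origin (TCP) lies between the finger pads; the fingertips stand 14 mm ahead of it and the grasp point (between the pads) lies 5 mm behind it; z points along the fingers, y is the direction in which the jaws open and shut (so a half turn about z gives the same grasp; the last joint's range is limited). The gripper opens to 85 mm and grips with 20 to 120 N. Pads are 22 mm wide; open, the fingers measure 114 mm over their backs; the gripper's body (76 mm by 85 mm) begins 54 mm behind the grasp point. The pads swing forward as they close: fully open they stand 13 mm farther back than shut.
Start: joints at [-65.747, 23.915, -0.59, 92.452, 0.269, 63.638, -3.037], TCP at [0.28, 0.559, 0.245] pointing down, gripper open.
Joint ranges: [-161.28, 161.28], [-22.2, 115.67], [-73.04, 71.86], [3.21, 147.25], [-68.34, 248.33], [10.77, 114.83], [-161.83, 161.83]. Speed limits (degrees/s): [108.29, 108.29, 136.94, 136.94, 172.46, 172.46, 172.46].

INTERFACE

Orientations are given as [roll, pitch, yaw] about the fixed x, y, z axes, in that order (R = Rz(yaw) Ry(pitch) Rx(roll)).
In Python, from rig import sense, get_image, close_job gives the robot as it stands.
- The arm moves only by the shell command python3 -m crank 'ROWS'. ROWS is a JSON object of lists of equal length, an entry for each row: "angular": the turn, a rotation vector about the tool's x, y, z each as a share of 0.15 rad, from -1 to 1, a list of three; "delta_pos": the shift along the tool's x, y, z each as a share of 0.04 m, from -1 to 1, a list of three; "grip": the opening in per cent of the stroke, from 0 (shut) to 100 (fully open). A call has 1 to 8 rows; each row shifts and turns the commanded pose from where the row before left it, along the tool's axes as they then stand; what a row does not reach is not made up. A row lasts 1/8 s, in which the tool goes at most 62.5 mm and 10.7 degrees, less where a joint would pass 70% of its speed; a pose out of reach is approached as far as the arm can. A call with a number of a shift or a turn outside -1 to 1 is refused whole. A call with a gripper value outside its range is refused whole. The fingers move at their own pace and stop on an object; the grip force is fixed at half the most. Time passes only in rows, so rows that do not move let the fingers close. It gives the time, the measured TCP pose, the force and the opening at its end, in the units of the state.
- sense(): the state, without advancing time (a new reading comes with each control period).
- get_image(name): name is "side" or "top" or "wrist"; returns a dict with "image" (384x512x3 uint8, red, green, blue), "z_map" (384x512 float32, m along the optical axis (not along the pixel's ray), 0 where there is no reading), "fx", "fy", "cx", "cy" (pixels), "xyz" and "rotation" of the camera in the world. Camera axes: x right, y down, z forward; pixel columns grow to the right and rows downward; lengths in m; the calibration is good to about 2 mm. A picture is of the moment at which its call begins.
- close_job(): hands the job in, once; it reports no verdict.
The state is a dict: "clock": time; "joint_pos": joint angles; "joint_velocities": joint speeds; "joint_efforts": joint torques, N m; "eef_pos": TCP position; "tcp_rot": TCP orientation; "ft_force": force on the tool from outside, world axes, zero at the start; "ft_torque": the same for the moment, N m; "grip_width": finger opening in m.
Only numpy, scipy, OpenCV 4.12 (cv2) and the standard library are available. Lean on these libraries where they do the work, as an engineer would, in place of code of your own. Each camera call takes 0.05 s, during which the arm holds its last target.

## Working session

There is one attempt and no reset: what is moved stays moved. The work goes in short steps, Python scripts to look and compute and a shell command to move; the robot and the scene stay as the last step left them, time stands still between calls to the robot, and variables do not carry over. Pictures are saved under pics/ and viewed, and the job is handed in when it is done.

```bash
ls; mkdir -p pics; python3 - <<'E'
from rig import *
import cv2
s=sense(); print(s)
for n in ("top","side","wrist"):
    d=get_image(n); cv2.imwrite(f"pics/{n}0.png",d["image"][:,:,::-1]); print(n,d["fx"],d["fy"],d["cx"],d["cy"],d["xyz"],d["rotation"])
E
```

```text
pics
{'clock': 0.0, 'joint_pos': array([-65.74977701,  23.94821927,  -0.59146187,  92.48555668,
         0.26836858,  63.63621142,  -3.03755106]), 'joint_velocities': array([-0.16132955,  0.04958444,  0.02647427, -0.07288314, -0.04647015,
        0.06878792, -0.0806049 ]), 'joint_efforts': array([-2.11077277e-03, -8.64440846e+01,  6.76638633e-01, -4.34905815e+01,
        1.88231474e-02,  7.58325885e-03,  4.72843328e-05]), 'eef_pos': array([0.2799717 , 0.55842452, 0.24465795]), 'tcp_rot': array([-1.79931504e+02,  3.87105288e-03,  1.53372238e+02]), 'ft_force': array([-0.69324359,  0.07341485,  0.535716  ]), 'ft_torque': array([-0.02244087, -0.02983333,  0.05020111]), 'grip_width': 0.08524805693751632}
top 392.5885366691588 392.5885366691588 254.83477686958364 192.11395086589596 [0.48352264 0.02835882 1.03596067] [-174.41789504    1.42406233  -90.64148097]
side 383.40767294013585 383.40767294013585 262.7455232538129 189.9399860344036 [ 0.23312794 -0.87050746  0.80313642] [-128.10750288   -0.1690327   -20.56828259]
wrist 275.6509345331432 275.6509345331432 256.2613468705236 194.83488337298212 [0.20512651 0.59649707 0.37346556] [1.60917173e+02 1.25208144e-01 6.33493760e+01]
```

View pics/top0.png

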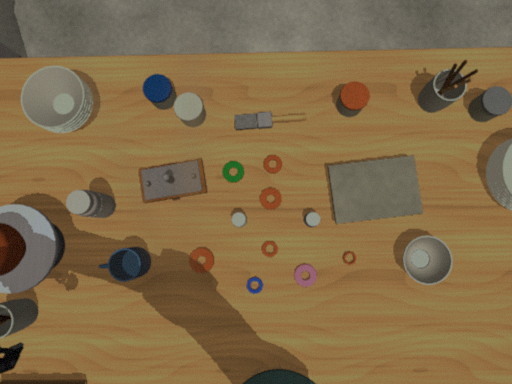

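View pics/side0.png

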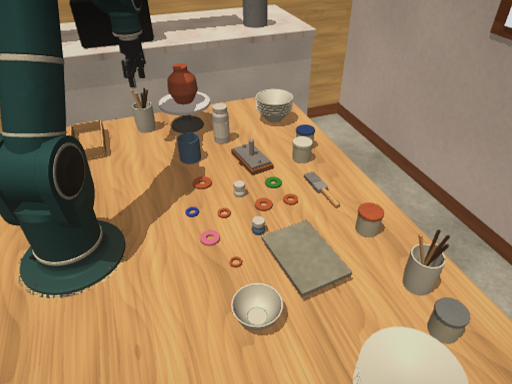

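View pics/wrist0.png

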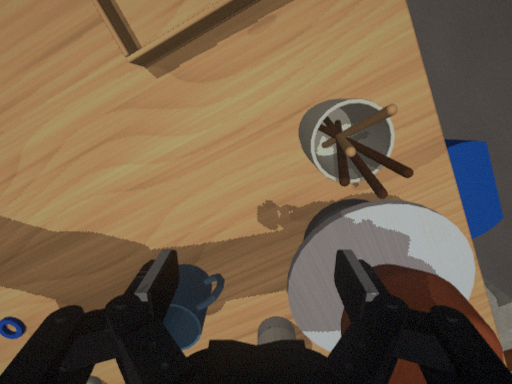

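Top view: five orange rings at (202,260), (270,198), (272,164), (269,248) and (349,257). The look-alikes are green (233,171), pink (305,275) and blue (255,285). The jig with setter is at (173,181) and the shelf at (376,189).

```bash
cat > h.py <<'E'
import numpy as np, cv2
from rig import *
from scipy.spatial.transform import Rotation as R
def rot(d): return R.from_euler('xyz',d["rotation"],degrees=True).as_matrix()
def ray(d,u,v,z):
    r=rot(d)@np.array([(u-d["cx"])/d["fx"],(v-d["cy"])/d["fy"],1]); c=np.array(d["xyz"])
    return c+r*(z-c[2])/r[2]
def proj(d,p):
    q=rot(d).T@(np.array(p)-np.array(d["xyz"])); return d["cx"]+d["fx"]*q[0]/q[2], d["cy"]+d["fy"]*q[1]/q[2]
def pts(d):
    v,u=np.mgrid[0:384,0:512]; z=d["z_map"]
    P=np.stack([(u-d["cx"])/d["fx"]*z,(v-d["cy"])/d["fy"]*z,z],-1)@rot(d).T+np.array(d["xyz"])
    P[z==0]=np.nan; return P
def rings(d,z=0.009,zin=None,lo=(2,110,80),hi=(17,255,255),amin=40,area=20000):
    hsv=cv2.cvtColor(d["image"],cv2.COLOR_RGB2HSV)
    m=cv2.inRange(hsv,lo,hi)
    cs,_=cv2.findContours(m,cv2.RETR_EXTERNAL,cv2.CHAIN_APPROX_NONE); out=[]
    for c in cs:
        if amin<cv2.contourArea(c)<area:
            w=np.array([ray(d,u,v,z)[:2] for u,v in c[:,0,:]],np.float32)
            (x,y),r=cv2.minEnclosingCircle(w); e=w.mean(0); (ex,ey),(a,b),_=cv2.fitEllipse(w)
            out.append((c[:,0,:].mean(0).round(), np.round([ex,ey],4),np.round([a,b,2*r],4)))
    return out,m
E
python3 - <<'E'
from h import *
d=get_image("top"); o,m=rings(d)
for q in o: print(*q)
P=pts(d)
for u,v in [(168,178),(173,195),(150,175),(205,185),(376,189),(340,200),(239,218),(313,218),(202,252),(300,300)]: print((u,v),P[v,u].round(4))
print("sd side"); d=get_image("side")
for q in rings(d)[0]: print(*q)
d=get_image("top")
a=cv2.resize(d["image"][140:300,180:380],None,fx=4,fy=4,interpolation=cv2.INTER_CUBIC)[:600,:,::-1]; cv2.imwrite("pics/c0.png",a)
a=cv2.resize(d["image"][150:215,125:225],None,fx=8,fy=8,interpolation=cv2.INTER_CUBIC)[:600,:,::-1]; cv2.imwrite("pics/c1.png",a)
E
```

```text
[129. 357.] [0.1726 0.3779] [0.0325 0.1808 0.1916]
[496. 354.] [ 0.1706 -0.547 ] [0.0242 0.066  0.0738]
[338. 349.] [ 0.1863 -0.151 ] [0.0208 0.0922 0.1062]
[144. 349.] [0.1927 0.334 ] [0.0248 0.1166 0.1262]
[423. 324.] [ 0.2481 -0.3403] [0.0315 0.4319 0.4869]
[347. 302.] [ 0.2968 -0.1804] [0.0456 0.2029 0.2552]
[305. 275.] [ 0.3686 -0.0738] [0.0199 0.0203 0.0216]
[477. 281.] [ 0.3494 -0.5104] [0.0651 0.2014 0.2152]
[468. 263.] [ 0.3942 -0.4877] [0.0158 0.0664 0.0734]
[268. 249.] [0.4368 0.0175] [0.0404 0.0442 0.0494]
[  2. 240.] [0.4629 0.7205] [0.0151 0.0424 0.0413]
[149. 158.] [0.6808 0.3358] [0.0274 0.1043 0.1241]
[310. 152.] [ 0.9582 -1.4287] [0.6318 1.9915 1.3773]
[ 12. 116.] [0.802  0.7159] [0.0189 0.0767 0.0806]
[142. 117.] [0.7949 0.342 ] [0.0261 0.1575 0.174 ]
[483.  89.] [ 0.8415 -0.5625] [0.0876 0.1364 0.1573]
[10. 89.] [0.87   0.7198] [0.0694 0.0929 0.1034]
[106.  97.] [0.8565 1.0701] [0.2477 1.3472 0.2566]
[20. 68.] [0.9371 0.6925] [0.0293 0.12   0.1263]
[23. 59.] [0.9619 0.6971] [0.0114 0.1234 0.1289]
[383.  61.] [ 0.9353 -0.3013] [0.0286 0.1586 0.1822]
[272.  86.] [ 0.876  -0.0296] [0.1697 0.6971 0.7919]
[365.  51.] [ 0.9621 -0.2531] [0.0097 0.2111 0.2289]
(168, 178) [0.6141 0.2632 0.0881]
(173, 195) [0.5777 0.2646 0.0278]
(150, 175) [0.6308 0.3251 0.0291]
(205, 185) [0.6043 0.1835 0.0142]
(376, 189) [ 0.5849 -0.2549  0.0403]
(340, 200) [ 0.5582 -0.1634  0.0399]
(239, 218) [0.5156 0.0927 0.0442]
(313, 218) [ 0.5133 -0.0934  0.0458]
(202, 252) [0.4297 0.192  0.0082]
(300, 300) [ 0.3045 -0.0601  0.0012]
sd side
[181.  83.] [0.5148 1.1006] [0.1359 0.4952 0.5369]
[494.  26.] [2.9034 1.3226] [0.0559 0.3733 0.3642]
[194.   5.] [0.7449 2.7702] [0.4434 1.2568 0.9083]
[65. 11.] [-0.099   2.9099] [0.1071 0.9617 0.812 ]
```

View pics/c0.png

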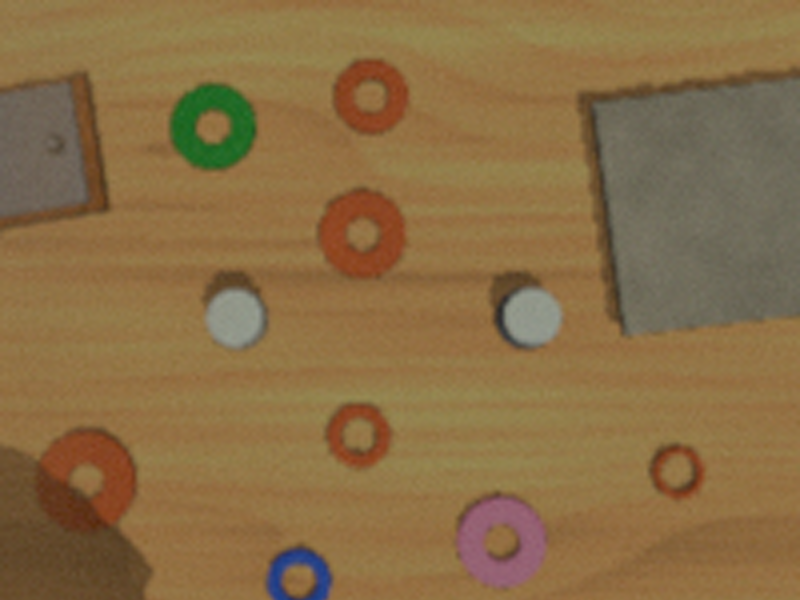

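View pics/c1.png

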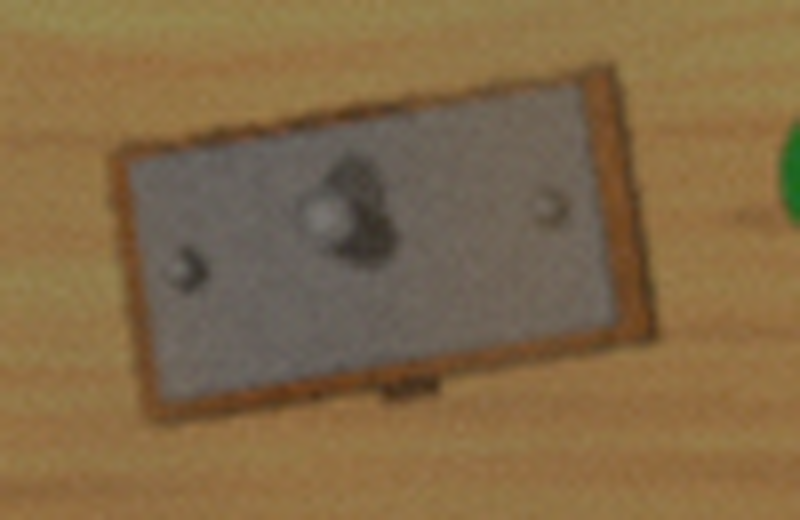

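The crop shows terracotta rings in five sizes. From large to small they are (202,260), (270,198), (272,164), (269,248) and (349,257). Green, pink and blue are look-alikes. I'll tighten the mask and get the diameters.

```bash
python3 - <<'E'
from h import *
d=get_image("top"); hsv=cv2.cvtColor(d["image"],cv2.COLOR_RGB2HSV)
for u,v in [(192,258),(198,268),(208,255),(261,198),(265,166),(263,250),(344,258),(300,250),(230,300),(180,190),(193,250)]: print((u,v),hsv[v,u])
E
```

```text
(192, 258) [ 11 175 118]
(198, 268) [  8 170  99]
(208, 255) [ 10 189 136]
(261, 198) [ 10 194 142]
(265, 166) [ 10 195 136]
(263, 250) [ 10 191 140]
(344, 258) [ 10 183 135]
(300, 250) [ 20 127 147]
(230, 300) [ 20 129 148]
(180, 190) [ 12  42 110]
(193, 250) [ 14 162 118]
```

```bash
cat >> h.py <<'E'
def coll(d,z=0.009):
    hsv=cv2.cvtColor(cv2.GaussianBlur(d["image"],(3,3),0),cv2.COLOR_RGB2HSV)
    m=cv2.inRange(hsv,(3,145,60),(14,255,255)); m=cv2.morphologyEx(m,cv2.MORPH_OPEN,np.ones((2,2)))
    cs,h=cv2.findContours(m,cv2.RETR_CCOMP,cv2.CHAIN_APPROX_NONE); out=[]
    for i,c in enumerate(cs):
        if len(c)<15 or h[0][i][3]>=0: continue
        w=np.array([ray(d,u,v,z)[:2] for u,v in c[:,0,:]],np.float32)
        w=cv2.convexHull(w)
        if len(w)<5: continue
        (ex,ey),(a,b),_=cv2.fitEllipse(w)
        if .02<a and b<.085 and a/b>.75: out.append((c[:,0,:].mean(0).round(), np.round([ex,ey],4),np.round([a,b],4)))
    return out,m
E
python3 - <<'E'
from h import *
for n in ("top","side"):
    d=get_image(n); o,m=coll(d)
    print(n)
    for q in o: print(*q)
    P=pts(d)
    if n=="top":
        for nm,f in {"post":(P[...,2]>.075)&(P[...,2]<.1)&(abs(P[...,0]-.61)<.04)&(abs(P[...,1]-.26)<.04),
          "plate":(P[...,2]>.022)&(P[...,2]<.034)&(abs(P[...,0]-.6)<.09)&(abs(P[...,1]-.26)<.11),
          "shelf":(P[...,2]>.03)&(P[...,2]<.05)&(abs(P[...,0]-.58)<.13)&(abs(P[...,1]+.25)<.14)}.items():
            q=P[f][:,:2].astype(np.float32); print(nm,len(q),q.mean(0),np.median(P[f][:,2]))
            r=cv2.minAreaRect(q); print(r)
    if n=="side":
        f=(P[...,2]>.04)&(P[...,2]<.1)&(abs(P[...,0]-.61)<.04)&(abs(P[...,1]-.26)<.04); q=P[f]; print(q.mean(0),q.min(0),q.max(0))
E
```

```text
top
[350. 259.] [ 0.409  -0.1907] [0.0325 0.0348]
[202. 261.] [0.4068 0.1919] [0.0648 0.0679]
[270. 249.] [0.4344 0.0142] [0.04   0.0403]
[271. 199.] [0.5651 0.0095] [0.0567 0.0592]
[274. 165.] [0.6561 0.0026] [0.049  0.0491]
[355.  96.] [ 0.8389 -0.2193] [0.0791 0.0814]
post 50 [0.61578685 0.2698776 ] 0.08908255003578647
((0.6161181926727295, 0.27016693353652954), (0.016000745818018913, 0.01609061285853386), 85.2874526977539)
plate 1688 [0.6159393 0.270705 ] 0.027276018837837923
((0.6153385639190674, 0.2695074677467346), (0.08619137853384018, 0.16828350722789764), 8.431231498718262)
shelf 5205 [ 0.58232516 -0.25193736] 0.039890059737585415
((0.5486809015274048, -0.2618348002433777), (0.2234397828578949, 0.23368622362613678), 6.139351844787598)
side
[236. 263.] [ 0.4128 -0.1961] [0.0361 0.0418]
[224. 213.] [0.4381 0.0077] [0.0411 0.0524]
[264. 205.] [0.5679 0.0033] [0.0605 0.071 ]
[291. 200.] [ 0.6591 -0.0041] [0.0522 0.0617]
[202. 183.] [0.4101 0.1848] [0.0699 0.082 ]
[0.61622345 0.26632728 0.06871004] [0.60827853 0.25934946 0.04030141] [0.62651473 0.27407488 0.09296802]
```

Measurements:

| Feature | Reading | Reference |
|---|---|---|
| Collars, top view diameters | 66/58/50/40/34 mm | Given sizes |
| Post | (0.616, 0.270), top at z≈0.09 | 0.092 given |
| Jig yaw | ≈ 8.4° | – |

All five collars are present. I'll grip with the jaws along the setter's x (tool yaw 98.4°), which keeps the fingers away from the dowels. First I turn.

```bash
python3 -m crank '{"angular":[[0,0,0.91],[0,0,0.91],[0,0,0.91],[0,0,0.91],[0,0,0.91],[0,0,0.91],[0,0,0.91],[0,0,0]],"delta_pos":[[0,0,0],[0,0,0],[0,0,0],[0,0,0],[0,0,0],[0,0,0],[0,0,0],[0,0,0]],"grip":[100,100,100,100,100,100,100,100]}'
cat >> h.py <<'E'
def go(x,y,z,yaw=98.4):
    s=sense(); r=R.from_euler('xyz',s["tcp_rot"],degrees=True)
    d=r.inv().apply(np.array([x,y,z])-s["eef_pos"])/0.04
    t=(r.inv()*R.from_euler('xyz',[180,0,yaw],degrees=True)).as_rotvec()/0.15
    print("shift units",d.round(3),"turn units",t.round(3),"at",s["eef_pos"].round(4),s["tcp_rot"].round(2))
E
python3 -c "
from h import *
go(.407,.191,.13)
d=get_image('top'); P=pts(d)
f=((P[...,2]>.03)&(P[...,2]<.05)&(abs(P[...,0]-.58)<.13)&(abs(P[...,1]+.25)<.14)).astype(np.uint8)
c=max(cv2.findContours(f,0,1)[0],key=cv2.contourArea)
w=np.array([ray(d,u,v,.04)[:2] for u,v in c[:,0]],np.float32); print(cv2.minAreaRect(w))"
```

```text
clock: 1.45
eef_pos: [0.28, 0.5587, 0.2452]
tcp_rot: [180.0, 0.0, 98.7]
ft_force: [0.3, 0.3, -0.3]
grip_width: 0.0855
shift units [-9.566  1.751  2.883] turn units [0.001 0.002 0.032] at [0.28   0.5587 0.2452] [1.7999e+02 1.0000e-02 9.8670e+01]
((0.5841954350471497, -0.2503242492675781), (0.14962662756443024, 0.22128555178642273), 6.119096279144287)
```

```bash
python3 -m crank '{"angular":[[0,0,0.03],[0,0,0],[0,0,0],[0,0,0],[0,0,0],[0,0,0],[0,0,0],[0,0,0]],"delta_pos":[[-0.96,0.18,0],[-0.96,0.18,0],[-0.96,0.18,0],[-0.96,0.18,0],[-0.96,0.18,0],[-0.96,0.18,0],[-0.96,0.18,0],[-0.96,0.18,0]],"grip":[100,100,100,100,100,100,100,100]}'
python3 -m crank '{"angular":[[0,0,0],[0,0,0],[0,0,0],[0,0,0],[0,0,0],[0,0,0]],"delta_pos":[[-0.94,0.18,0],[-0.94,0.13,0.5],[0,0,0.8],[0,0,0.8],[0,0,0.78],[0,0,0]],"grip":[100,100,100,100,100,100]}'
python3 - <<'E'
from h import *
go(.407,.191,.03)
d=get_image("wrist"); cv2.imwrite("pics/w1.png",d["image"][:,:,::-1])
for q in coll(d)[0]: print(*q)
t=get_image("top")
for q in coll(t)[0]: print(*q)
E
```

```text
clock: 2.5
eef_pos: [0.3823, 0.262, 0.2455]
tcp_rot: [180.0, -0.0, 98.6]
ft_force: [-0.2, -0.4, 0.3]
grip_width: 0.0857
clock: 3.25
eef_pos: [0.4044, 0.1899, 0.1289]
tcp_rot: [-179.8, 0.1, 98.5]
ft_force: [0.6, -1.1, 1.3]
grip_width: 0.0852
shift units [0.021 0.077 2.472] turn units [-0.02   0.012  0.012] at [0.4044 0.1899 0.1289] [-1.7983e+02  1.0000e-01  9.8510e+01]
[264. 333.] [0.4385 0.0213] [0.0403 0.0438]
[265. 187.] [0.4116 0.1961] [0.0648 0.0659]
[350. 259.] [ 0.4087 -0.1905] [0.0325 0.0346]
[206. 259.] [0.4093 0.1846] [0.0511 0.0659]
[270. 249.] [0.4344 0.0142] [0.04   0.0406]
[271. 199.] [0.565  0.0101] [0.058  0.0593]
[273. 165.] [0.6562 0.0031] [0.0485 0.0498]
[355.  96.] [ 0.8388 -0.2188] [0.0792 0.0814]
```

View pics/w1.png

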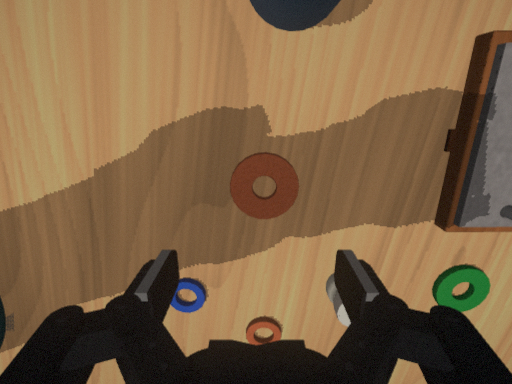

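The collar (264,187) is ahead of the open fingers. I'll measure the real fingertip reach from the wrist depth.

```bash
python3 - <<'E'
from h import *
s=sense(); d=get_image("wrist"); P=pts(d)
r=R.from_euler('xyz',s["tcp_rot"],degrees=True)
Q=r.inv().apply((P.reshape(-1,3)-s["eef_pos"])).reshape(P.shape)
f=(P[...,2]>.07)&(np.arange(384)[:,None]<300)
for lo,hi in ((0,256),(256,512)):
    g=f.copy(); g[:,:lo]=0; g[:,hi:]=0
    q=Q[g]; print(len(q), q.min(0).round(4), q.max(0).round(4), np.percentile(q[:,2],[50,90,97]).round(4))
print("tcp proj",proj(d,s["eef_pos"]))
E
```

```text
1994 [-0.0113 -0.0559 -0.0444] [ 0.0145 -0.0415  0.0009] [-0.0218 -0.0066 -0.0027]
2195 [-0.0119  0.0147 -0.0439] [0.1388 0.0572 0.0609] [-0.0198 -0.0001  0.0585]
tcp proj (np.float64(255.45997574919514), np.float64(264.2122300569303))
```

```bash
python3 -m crank '{"angular":[[0,0,0],[0,0,0],[0,0,0],[0,0,0]],"delta_pos":[[0,0.08,0],[0,0,0],[0,0,0],[0,0,0]],"grip":[76,76,76,76]}'
cat > tip.py <<'E'
from h import *
def tips():
    s=sense(); d=get_image("wrist"); P=pts(d)
    r=R.from_euler('xyz',s["tcp_rot"],degrees=True)
    Q=r.inv().apply((P.reshape(-1,3)-s["eef_pos"])).reshape(P.shape)
    f=(abs(Q[...,0])<.014)&(abs(Q[...,1])<.06)&(Q[...,2]>-.03)&(Q[...,2]<.03)&(Q[...,1]<0)
    print("grip",s["grip_width"].round(4),"tip",Q[f][:,2].max().round(4),"n",f.sum())
tips()
E
python3 tip.py; python3 -m crank '{"angular":[[0,0,0],[0,0,0],[0,0,0],[0,0,0]],"delta_pos":[[0,0,0],[0,0,0],[0,0,0],[0,0,0]],"grip":[40,40,40,40]}'; python3 tip.py; python3 -m crank '{"angular":[[0,0,0],[0,0,0],[0,0,0],[0,0,0]],"delta_pos":[[0,0,0],[0,0,0],[0,0,0],[0,0,0]],"grip":[100,100,100,100]}'
```

```text
clock: 3.9
eef_pos: [0.4083, 0.1911, 0.1302]
tcp_rot: [-180.0, 0.0, 98.4]
ft_force: [-0.3, -0.0, 0.2]
grip_width: 0.0652
clock: 4.45
eef_pos: [0.4083, 0.191, 0.1301]
tcp_rot: [-180.0, 0.0, 98.4]
ft_force: [0.6, 0.5, 0.9]
grip_width: 0.0343
clock: 5.0
eef_pos: [0.4083, 0.191, 0.1301]
tcp_rot: [-180.0, 0.0, 98.4]
ft_force: [-0.3, -0.7, -0.3]
grip_width: 0.0852Traceback (most recent call last):
  File "tip.py", line 8, in <module>
    tips()
    ~~~~^^
  File "tip.py", line 7, in tips
    print("grip",s["grip_width"].round(4),"tip",Q[f][:,2].max().round(4),"n",f.sum())
                 ^^^^^^^^^^^^^^^^^^^^^
AttributeError: 'float' object has no attribute 'round'
Traceback (most recent call last):
  File "tip.py", line 8, in <module>
    tips()
    ~~~~^^
  File "tip.py", line 7, in tips
    print("grip",s["grip_width"].round(4),"tip",Q[f][:,2].max().round(4),"n",f.sum())
                 ^^^^^^^^^^^^^^^^^^^^^
AttributeError: 'float' object has no attribute 'round'
```

```bash
sed -i 's/s\["grip_width"\].round(4)/round(s["grip_width"],4)/' tip.py; python3 tip.py; for g in 1; do python3 -m crank '{"angular":[[0,0,0],[0,0,0],[0,0,0]],"delta_pos":[[0,0,0],[0,0,0],[0,0,0]],"grip":[76,76,76]}'; python3 tip.py; python3 -m crank '{"angular":[[0,0,0],[0,0,0],[0,0,0],[0,0,0]],"delta_pos":[[0,0,0],[0,0,0],[0,0,0],[0,0,0]],"grip":[40,40,40,40]}'; python3 tip.py; python3 -m crank '{"angular":[[0,0,0],[0,0,0],[0,0,0],[0,0,0]],"delta_pos":[[0,0,0],[0,0,0],[0,0,0],[0,0,0]],"grip":[100,100,100,100]}'; done | grep -E "grip "
```

```text
grip 0.0852 tip 0.0011 n 1608
grip 0.0649 tip 0.0082 n 1693
grip 0.0344 tip 0.0134 n 1511
```

Tip reach is +8 mm at a 65 mm opening and +13 mm at 34 mm. So TCP z = 0.011 for the 66 collar puts the tips 3 mm up.

```bash
python3 -m crank '{"angular":[[0,0,0],[0,0,0],[0,0,0],[0,0,0],[0,0,0],[0,0,0],[0,0,0],[0,0,0]],"delta_pos":[[0,0.03,0.8],[0,0,0.8],[0,0,0.7],[0,0,0.5],[0,0,0.17],[0,0,0],[0,0,0],[0,0,0]],"grip":[100,100,100,100,100,100,100,100]}'
python3 - <<'E'
from h import *
go(.41,.191,.011)
d=get_image("wrist"); cv2.imwrite("pics/w2.png",d["image"][:,:,::-1])
for q in coll(d)[0]: print(*q)
E
```

```text
clock: 7.52
eef_pos: [0.4099, 0.1915, 0.0119]
tcp_rot: [179.9, -0.0, 98.4]
ft_force: [-0.3, 0.3, 0.5]
grip_width: 0.0856
shift units [-0.013  0.001  0.023] turn units [ 0.007 -0.003 -0.003] at [0.4099 0.1915 0.0119] [ 1.7994e+02 -3.0000e-02  9.8370e+01]
[259. 249.] [0.4112 0.197 ] [0.0647 0.0669]
```

View pics/w2.png

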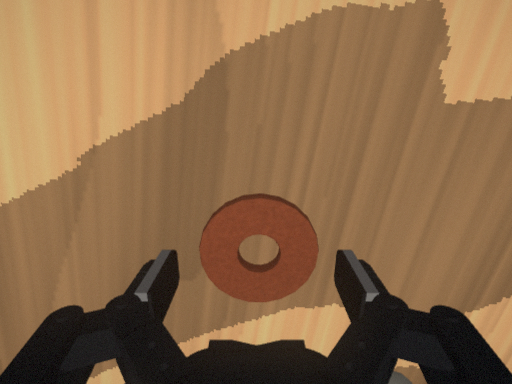

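```bash
python3 -m crank '{"angular":[[0,0,0],[0,0,0],[0,0,0],[0,0,0],[0,0,0],[0,0,0],[0,0,0]],"delta_pos":[[0.1,0.01,0.02],[0,0,0],[0,0,0],[0,0,0],[0,0,0],[0,0,0],[0,0,0]],"grip":[100,100,70,70,70,70,70]}'
python3 -m crank '{"angular":[[0,0,0],[0,0,0],[0,0,0],[0,0,0],[0,0,0]],"delta_pos":[[0,0,-0.2],[0,0,-0.8],[0,0,-0.9],[0,0,-0.9],[0,0,0]],"grip":[70,70,70,70,70]}'
python3 - <<'E'
from h import *
go(.616,.27,.16)
d=get_image("wrist"); cv2.imwrite("pics/w3.png",d["image"][:,:,::-1])
for q in coll(d,sense()["eef_pos"][2]-.002)[0]: print(*q)
E
```

```text
clock: 8.45
eef_pos: [0.4095, 0.1953, 0.011]
tcp_rot: [180.0, -0.0, 98.4]
ft_force: [-4.3, -1.6, 17.3]
grip_width: 0.0624
clock: 9.07
eef_pos: [0.4103, 0.1959, 0.1247]
tcp_rot: [179.8, -0.1, 98.4]
ft_force: [-0.2, 0.3, -1.7]
grip_width: 0.0622
shift units [ 1.088  5.36  -0.862] turn units [ 0.024 -0.014 -0.004] at [0.4103 0.1959 0.1247] [ 1.798e+02 -1.200e-01  9.836e+01]
[371. 359.] [0.4925 0.1338] [0.0251 0.0285]
[257. 255.] [0.4111 0.1971] [0.0645 0.0676]
```

View pics/w3.png

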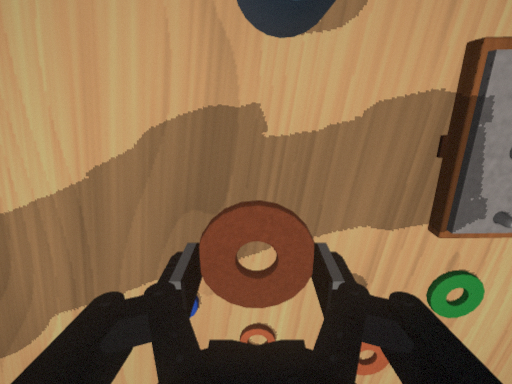

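The ring is held at (257,255) and looks level. I'll check that with depth, then go above the post.

```bash
cat >> h.py <<'E'
def held(rad=.03):
    """plane fit of held collar's top in TCP frame (wrist depth)"""
    s=sense(); d=get_image("wrist"); P=pts(d); r=R.from_euler('xyz',s["tcp_rot"],degrees=True)
    Q=r.inv().apply((P.reshape(-1,3)-s["eef_pos"])).reshape(P.shape)
    hsv=cv2.cvtColor(cv2.GaussianBlur(d["image"],(3,3),0),cv2.COLOR_RGB2HSV)
    m=cv2.inRange(hsv,(3,145,60),(14,255,255))>0
    f=m&(abs(Q[...,2])<.02)&(abs(Q[...,0])<.045)&(abs(Q[...,1])<.035)
    q=Q[f]; z0=np.median(q[:,2]); q=q[abs(q[:,2]-z0)<.003]
    A=np.c_[q[:,:2],np.ones(len(q))]; c=np.linalg.lstsq(A,q[:,2],rcond=None)[0]
    print("held: n",len(q),"top z in TCP",c[2].round(4),"tilt x,y",c[:2].round(3),"outer box ctr",((q.max(0)+q.min(0))/2).round(4),"box",(q.max(0)-q.min(0)).round(4),"grip",round(s["grip_width"],4))
E
python3 -c "
from h import *
held()"
python3 -m crank '{"angular":[[0,0,0],[0,0,0],[0,0,0],[0,0,0],[0,0,0],[0,0,0],[0,0,0],[0,0,0]],"delta_pos":[[0,0,-0.8],[0,0,-0.26],[0.1,0.7,0],[0.2,0.7,0],[0.2,0.7,0],[0.2,0.7,0],[0.2,0.7,0],[0,0,0]],"grip":[70,70,70,70,70,70,70,70]}'
python3 - <<'E'
from h import *
held()
d=get_image("wrist"); cv2.imwrite("pics/w4.png",d["image"][:,:,::-1])
go(.616,.27,.16)
E
```

```text
held: n 8550 top z in TCP 0.0022 tilt x,y [0.001 0.005] outer box ctr [0.0015 0.0006 0.0024] box [0.0657 0.0628 0.0055] grip 0.0621
clock: 10.18
eef_pos: [0.5433, 0.2515, 0.163]
tcp_rot: [-179.9, 0.1, 98.4]
ft_force: [-0.0, 0.3, -1.2]
grip_width: 0.0621
held: n 8497 top z in TCP 0.0022 tilt x,y [0.001 0.005] outer box ctr [0.0013 0.0005 0.0025] box [0.0661 0.0626 0.0054] grip 0.0621
shift units [0.208 1.9   0.082] turn units [-0.013  0.007 -0.006] at [0.542  0.2507 0.1634] [-1.7989e+02  6.0000e-02  9.8350e+01]
```

View pics/w4.png

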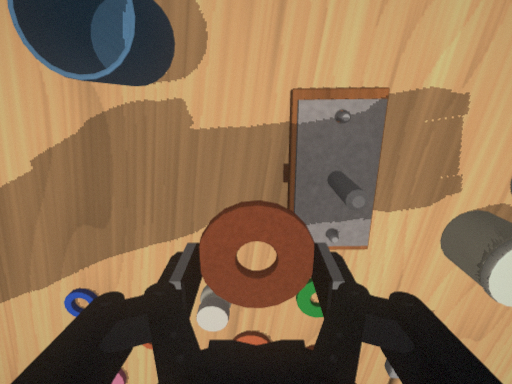

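The ring is level (tilt <0.3°), with its underside at TCP+11.2 mm. The post tip shows at about (355,200). I'll measure the post with the same wrist camera, relative to the held ring.

```bash
cat >> h.py <<'E'
def post(n="wrist",lo=.0885,guess=(.616,.27)):
    s=sense(); d=get_image(n); P=pts(d)
    f=(P[...,2]>lo)&(P[...,2]<.097)&(np.hypot(P[...,0]-guess[0],P[...,1]-guess[1])<.02)
    v,u=np.nonzero(f)
    if len(u)<5: print("few",len(u)); return
    p=P[f]; c=(p.max(0)+p.min(0))/2; rc=ray(d,u.mean(),v.mean(),.0905)
    print(n,"post px",u.mean().round(1),v.mean().round(1),len(u),"mean",p.mean(0).round(4),"box ctr",c.round(4),"box",(p.max(0)-p.min(0)).round(4),"ray",rc[:2].round(4))
    return rc
E
python3 -c "
from h import *
post(); post('top'); post('side')"
```

```text
wrist post px 357.2 199.3 327 mean [0.6182 0.2729 0.0909] box ctr [0.6189 0.2724 0.091 ] box [0.0168 0.0166 0.005 ] ray [0.6183 0.2728]
top post px 164.9 176.7 22 mean [0.617  0.2703 0.0902] box ctr [0.6164 0.2717 0.0905] box [0.0147 0.0124 0.0038] ray [0.617  0.2702]
side post px 250.4 139.7 9 mean [0.6159 0.27   0.0909] box ctr [0.6173 0.2698 0.091 ] box [0.0122 0.0094 0.0048] ray [0.6161 0.2707]
```

```bash
python3 -c "
from h import *
go(.6253,.2214,.118)"; python3 -m crank '{"angular":[[0,0,0],[0,0,0],[0,0,0],[0,0,0],[0,0,0],[0,0,0]],"delta_pos":[[-0.2,0.6,0],[-0.4,0.7,0],[-0.43,0.7,0.4],[0,0,0.4],[0,0,0.34],[0,0,0]],"grip":[70,70,70,70,70,70]}'; python3 - <<'E'
from h import *
go(.6253,.2214,.118)
held(); post(); go(.6175,.271,.118)
d=get_image("wrist"); cv2.imwrite("pics/w5.png",d["image"][:,:,::-1])
E
```

```text
shift units [-1.033  1.953  1.161] turn units [-0.005  0.001 -0.005] at [0.542  0.2509 0.1645] [-1.7996e+02  1.0000e-02  9.8360e+01]
clock: 11.18
eef_pos: [0.6265, 0.2226, 0.1183]
tcp_rot: [-179.9, 0.0, 98.4]
ft_force: [0.2, -0.1, -1.4]
grip_width: 0.0622
shift units [-0.026 -0.035  0.008] turn units [-0.013  0.001  0.002] at [0.6265 0.2226 0.1183] [-1.7989e+02  1.0000e-02  9.8420e+01]
held: n 8497 top z in TCP 0.0023 tilt x,y [0.    0.005] outer box ctr [0.0018 0.0005 0.0023] box [0.0651 0.0628 0.0059] grip 0.0622
wrist post px 254.9 161.0 611 mean [0.6193 0.2728 0.091 ] box ctr [0.6191 0.2723 0.0912] box [0.0168 0.0166 0.0055] ray [0.6193 0.2727]
shift units [ 1.232 -0.071  0.045] turn units [ 0.002 -0.002  0.001] at [0.6275 0.2227 0.1198] [ 1.7998e+02 -1.0000e-02  9.8410e+01]
```

View pics/w5.png

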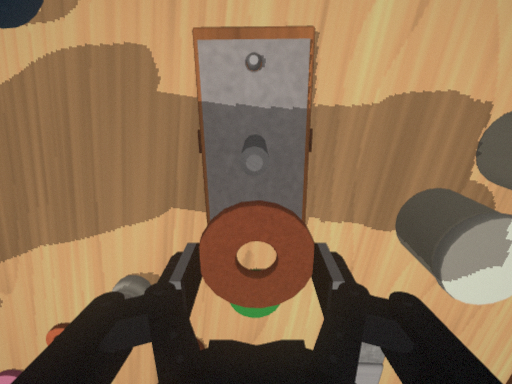

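```bash
cat >> h.py <<'E'
def align(ztop=.0022,lo=.0885,guess=(.616,.27)):
    """bore centre of held ring and post tip, both via rays of one wrist picture, in TCP frame; prints shift units"""
    s=sense(); d=get_image("wrist"); P=pts(d); r=R.from_euler('xyz',s["tcp_rot"],degrees=True)
    hsv=cv2.cvtColor(cv2.GaussianBlur(d["image"],(3,3),0),cv2.COLOR_RGB2HSV)
    m=cv2.inRange(hsv,(3,145,60),(14,255,255))
    cs,h=cv2.findContours(m,cv2.RETR_CCOMP,cv2.CHAIN_APPROX_NONE)
    best=None
    for i,c in enumerate(cs):
        if h[0][i][3]<0: continue
        a=cv2.contourArea(c); q=c[:,0].mean(0)
        if a>150 and abs(q[0]-256)<30 and abs(q[1]-258)<40 and (best is None or a>best[0]): best=(a,c)
    zt=s["eef_pos"][2]-ztop
    w=np.array([ray(d,u,v,zt) for u,v in best[1][:,0]]); t=r.inv().apply(w-s["eef_pos"])
    # outer front arc: fit circle through outer contour far side
    (bx,by),(a,b),_=cv2.fitEllipse(t[:,:2].astype(np.float32))
    f=(P[...,2]>lo)&(P[...,2]<.097)&(np.hypot(P[...,0]-guess[0],P[...,1]-guess[1])<.02); v,u=np.nonzero(f)
    pt=r.inv().apply(ray(d,u.mean(),v.mean(),.0905)-s["eef_pos"])
    print("bore ctr tool mm",round(bx*1e3,2),round(by*1e3,2),"diam",round(a*1e3,1),round(b*1e3,1),"| post",(pt*1e3).round(2),"| shift units",((pt[0]-bx)/.04).round(3),((pt[1]-by)/.04).round(3))
E
python3 -c "
from h import *
align(); align(); held()"
```

```text
bore ctr tool mm 3.85 0.3 diam 19.4 22.6 | post [50.69 -1.08 29.56] | shift units 1.171 -0.035
bore ctr tool mm 3.83 0.33 diam 19.3 22.7 | post [50.77 -1.15 29.63] | shift units 1.174 -0.037
held: n 8495 top z in TCP 0.0022 tilt x,y [0.001 0.006] outer box ctr [0.0018 0.0005 0.0023] box [0.065  0.0629 0.0058] grip 0.062
```

```bash
python3 -m crank '{"angular":[[0,0,0],[0,0,0],[0,0,0],[0,0,0],[0,0,0]],"delta_pos":[[0.4,-0.02,0],[0.5,-0.02,0],[0.32,-0.01,0],[0,0,0],[0,0,0]],"grip":[70,70,70,70,70]}'
python3 - <<'E'
from h import *
go(.6175,.271,.1)
d=get_image("wrist"); cv2.imwrite("pics/w6.png",d["image"][:,:,::-1])
d=get_image("side"); cv2.imwrite("pics/s6.png",cv2.resize(d["image"][80:200,170:330],None,fx=4,fy=4)[:,:,::-1])
E
```

```text
clock: 12.1
eef_pos: [0.6189, 0.2695, 0.1193]
tcp_rot: [180.0, 0.0, 98.3]
ft_force: [0.2, -1.0, -0.7]
grip_width: 0.0619
shift units [ 0.042 -0.028  0.481] turn units [ 0.     0.004 -0.007] at [0.6189 0.2695 0.1193] [1.800e+02 4.000e-02 9.834e+01]
```

View pics/w6.png

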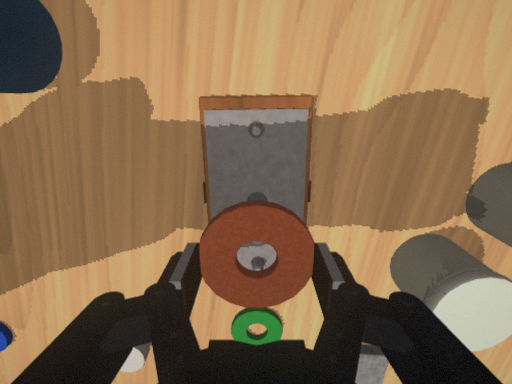

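View pics/s6.png

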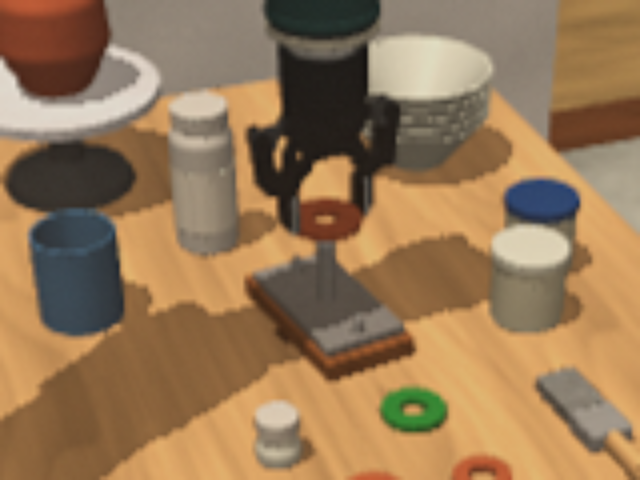

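The post tip shows through the bore. I'll enlarge it.

```bash
cat >> h.py <<'E'
def crop(n,name,u0,u1,v0,v1,k):
    d=get_image(n); a=cv2.resize(d["image"][v0:v1,u0:u1],None,fx=k,fy=k,interpolation=cv2.INTER_CUBIC)
    a=np.clip(a.astype(float)*1.4,0,255).astype(np.uint8); cv2.imwrite(f"pics/{name}.png",a[:,:,::-1]); return d
def bore(ztop=.0022):
    """post seen through the bore: depth-based, TCP frame"""
    s=sense(); d=get_image("wrist"); P=pts(d); r=R.from_euler('xyz',s["tcp_rot"],degrees=True)
    f=(P[...,2]>.0885)&(P[...,2]<.096); f[:, :220]=0; f[:,300:]=0; f[:215]=0; f[290:]=0
    f[abs(P[...,2]-s["eef_pos"][2]+.01)<.009]=0
    v,u=np.nonzero(f)
    if len(u)<8: print("few",len(u)); return
    pt=r.inv().apply(ray(d,u.mean(),v.mean(),.0905)-s["eef_pos"]); print("post thru bore px",u.mean().round(1),v.mean().round(1),len(u),"ext",u.min(),u.max(),v.min(),v.max(),"tool mm",(pt*1e3).round(2))
E
python3 -c "
from h import *
crop('wrist','w7',206,306,190,310,5); bore()"
```

```text
post thru bore px 256.5 242.5 52 ext 249 264 241 244 tool mm [-2.7   0.53 28.83]
```

View pics/w7.png

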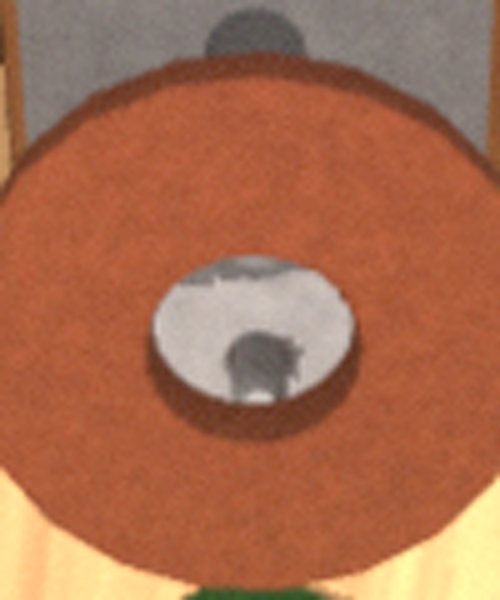

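```bash
python3 -m crank '{"angular":[[0,0,0],[0,0,0],[0,0,0],[0,0,0]],"delta_pos":[[0.03,0,0.15],[0,0,0.15],[0,0,0],[0,0,0]],"grip":[70,70,70,70]}'
python3 -c "
from h import *
crop('wrist','w8',206,306,190,310,5); go(.6175,.271,.1)"
```

```text
clock: 12.8
eef_pos: [0.6186, 0.2712, 0.1073]
tcp_rot: [-180.0, 0.0, 98.4]
ft_force: [0.4, 0.1, -1.3]
grip_width: 0.062
shift units [-0.002 -0.029  0.184] turn units [ 0.001  0.001 -0.005] at [0.6186 0.2713 0.1074] [1.7999e+02 1.0000e-02 9.8360e+01]
```

View pics/w8.png

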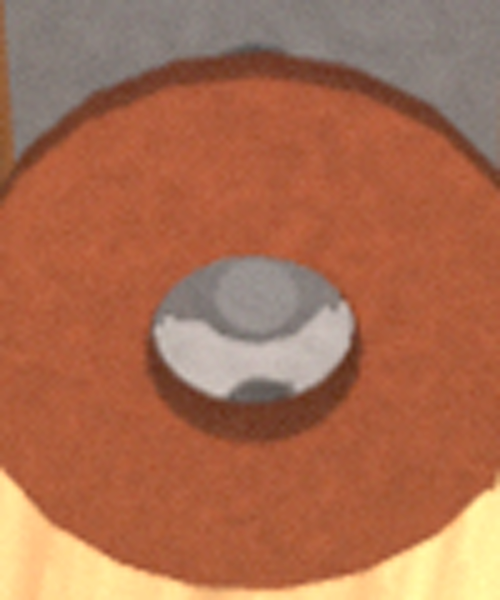

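The post's top disc is now visible at (257.4,249.4) inside the bore.

```bash
cat >> h.py <<'E'
def px(u,v,z):
    s=sense(); d=get_image("wrist"); r=R.from_euler('xyz',s["tcp_rot"],degrees=True)
    print("tool mm",(r.inv().apply(ray(d,u,v,z)-s["eef_pos"])*1e3).round(2))
E
python3 -c "
from h import *
px(257.4,249.4,.092); t=sense()['eef_pos'][2]-.0022
px(257,241,t);px(257,278,t-.009); px(236.8,258,t);px(277,258,t)"
```

```text
tool mm [ 0.12  1.09 15.38]
tool mm [12.91  0.84  2.2 ]
tool mm [-16.99   0.88  11.24]
tool mm [  2.46 -10.18   2.2 ]
tool mm [ 2.51 11.78  2.2 ]
```

```bash
python3 -m crank '{"angular":[[0,0,0],[0,0,0],[0,0,0],[0,0,0]],"delta_pos":[[-0.025,0.005,0.1],[0,0,0.1],[0,0,0],[0,0,0]],"grip":[70,70,70,70]}'
python3 -c "
from h import *
px(257,241,.097);px(257,278,.097)
crop('wrist','w9',206,306,190,310,5); go(.6175,.271,.1)"
```

```text
clock: 13.6
eef_pos: [0.6189, 0.2703, 0.0993]
tcp_rot: [-180.0, 0.0, 98.4]
ft_force: [0.4, 0.2, -0.8]
grip_width: 0.0623
tool mm [12.9   0.82  2.26]
tool mm [-10.49   0.84   2.34]
shift units [ 0.021 -0.033 -0.015] turn units [ 0.001  0.    -0.004] at [0.6189 0.2703 0.0994] [179.99   0.    98.36]
```

View pics/w9.png

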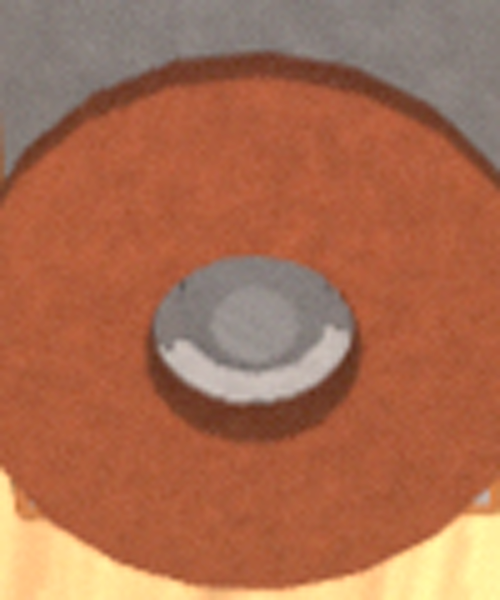

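```bash
python3 -c "
from h import *
px(256.6,255.2,.092)"
```

```text
tool mm [1.07 0.62 7.41]
```

The post is at (1.1,0.6) and the bore at (1.2,0.8) mm, so they are aligned within 0.2 mm. I'll lower it.

```bash
python3 -m crank '{"angular":[[0,0,0],[0,0,0],[0,0,0],[0,0,0],[0,0,0],[0,0,0],[0,0,0],[0,0,0]],"delta_pos":[[0,0,0.25],[0,0,0.25],[0,0,0.25],[0,0,0.25],[0,0,0.25],[0,0,0.13],[0,0,0],[0,0,0]],"grip":[70,70,70,70,70,70,70,70]}'
python3 -c "
from h import *
held(); go(.618,.271,.0392)"
```

```text
clock: 14.8
eef_pos: [0.6191, 0.2704, 0.0445]
tcp_rot: [180.0, -0.0, 98.4]
ft_force: [0.0, -1.1, -0.4]
grip_width: 0.0623
held: n 7076 top z in TCP 0.0022 tilt x,y [0.002 0.006] outer box ctr [0.0032 0.0006 0.0025] box [0.062  0.0627 0.0053] grip 0.0623
shift units [ 0.019 -0.024  0.132] turn units [ 0.004 -0.001 -0.004] at [0.6191 0.2704 0.0445] [ 1.7997e+02 -1.0000e-02  9.8370e+01]
```

```bash
python3 -m crank '{"angular":[[0,0,0],[0,0,0],[0,0,0],[0,0,0]],"delta_pos":[[0,0,0.05],[0,0,0.05],[0,0,0.02],[0,0,0]],"grip":[70,70,70,70]}'; python3 -m crank '{"angular":[[0,0,0],[0,0,0]],"delta_pos":[[0,0,0.02],[0,0,0]],"grip":[70,70]}'
```

```text
clock: 15.35
eef_pos: [0.6188, 0.2703, 0.0394]
tcp_rot: [-180.0, 0.0, 98.4]
ft_force: [-2.1, -0.2, 2.7]
grip_width: 0.0623
clock: 15.6
eef_pos: [0.6189, 0.2703, 0.0392]
tcp_rot: [-180.0, -0.0, 98.4]
ft_force: [-7.4, -1.4, 13.5]
grip_width: 0.0622
```

Contact at the predicted height, with 13 N. I'll release and rise.

```bash
python3 -m crank '{"angular":[[0,0,0],[0,0,0],[0,0,0],[0,0,0],[0,0,0],[0,0,0],[0,0,0],[0,0,0]],"delta_pos":[[0,0,0],[0,0,0],[0,0,0],[0,0,-0.3],[0,0,-0.8],[0,0,-0.9],[0,0,-0.9],[0,0,0]],"grip":[100,100,100,100,100,100,100,100]}'
python3 - <<'E'
from h import *
d=get_image("wrist"); cv2.imwrite("pics/w10.png",d["image"][:,:,::-1]); P=pts(d)
for q in coll(d,.037)[0]: print(*q)
hsv=cv2.cvtColor(d["image"],cv2.COLOR_RGB2HSV); m=(cv2.inRange(hsv,(3,145,60),(14,255,255))>0)&(np.hypot(P[...,0]-.618,P[...,1]-.271)<.04)
q=P[m]; print(np.median(q[:,2]),np.percentile(q[:,2],[5,95]))
go(.567,.008,.16)
for q in coll(get_image("top"))[0]: print(*q)
E
```

```text
clock: 16.6
eef_pos: [0.6203, 0.2708, 0.1584]
tcp_rot: [179.7, -0.1, 98.4]
ft_force: [0.2, -0.3, -0.1]
grip_width: 0.0853
[255. 191.] [0.6199 0.2712] [0.0632 0.0643]
0.03705193492486725 [0.03591174 0.03816084]
shift units [-6.304 -2.253 -0.102] turn units [ 0.017 -0.006 -0.004] at [0.6195 0.2706 0.1564] [ 1.7985e+02 -5.0000e-02  9.8370e+01]
[350. 259.] [ 0.409  -0.1907] [0.0326 0.0348]
[270. 250.] [0.4342 0.0144] [0.0392 0.0409]
[271. 199.] [0.5651 0.0099] [0.0578 0.0589]
[171. 181.] [0.6179 0.2737] [0.0624 0.064 ]
[273. 165.] [0.6562 0.0029] [0.0488 0.0496]
[355.  96.] [ 0.8389 -0.2191] [0.0794 0.0807]
```

View pics/w10.png

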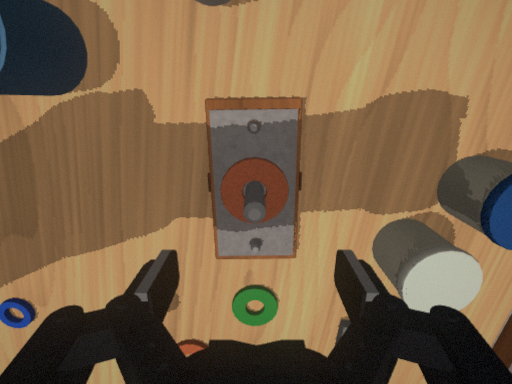

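The 66 collar is home (top z 0.0371 against 0.037 expected). For the 58 collar I confirm the terracotta ring at top-view (270,198): it is orange, 58 mm across, neither green nor pink. The top camera reads about 2.5 mm low in x, so the target is (0.5676, 0.0114).

```bash
python3 -c "
from h import *
go(.5676,.0114,.12)"; python3 -m crank '{"angular":[[0,0,0],[0,0,0],[0,0,0],[0,0,0],[0,0,0],[0,0,0],[0,0,0],[0,0,0]],"delta_pos":[[-0.6,-0.2,0],[-0.9,-0.32,0],[-0.9,-0.32,0],[-0.9,-0.32,0],[-0.9,-0.32,0],[-0.9,-0.32,0],[-0.9,-0.32,0.3],[-0.2,-0.12,0.6]],"grip":[100,100,100,100,100,100,100,100]}'
python3 -c "
from h import *
sense()
d=get_image('wrist'); cv2.imwrite('pics/w11.png',d['image'][:,:,::-1])
for q in coll(d)[0]: print(*q)
go(.5676,.0114,.013)"
```

```text
shift units [-6.22  -2.212  0.874] turn units [ 0.005 -0.002 -0.003] at [0.6189 0.2704 0.1551] [ 1.7996e+02 -2.0000e-02  9.8370e+01]
clock: 17.7
eef_pos: [0.5659, 0.0092, 0.1183]
tcp_rot: [180.0, 0.0, 98.2]
ft_force: [-0.5, -0.1, -0.5]
grip_width: 0.0853
[356. 212.] [0.661  0.0071] [0.0487 0.0515]
[262. 192.] [0.5703 0.0137] [0.0569 0.0576]
[117. 167.] [0.4404 0.0183] [0.0406 0.0433]
shift units [0.042 0.107 2.549] turn units [-0.027  0.005 -0.023] at [0.564  0.0093 0.115 ] [-1.7977e+02  4.0000e-02  9.8200e+01]
```

View pics/w11.png

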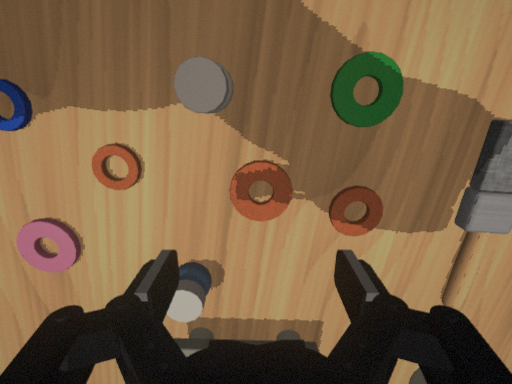

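```bash
python3 -m crank '{"angular":[[0,0,-0.02],[0,0,0],[0,0,0],[0,0,0],[0,0,0],[0,0,0],[0,0,0],[0,0,0]],"delta_pos":[[0.06,0.13,0.5],[0,0,0.8],[0,0,0.7],[0,0,0.4],[0,0,0],[0,0,0],[0,0,0],[0,0,0]],"grip":[100,100,100,100,100,100,100,100]}'
python3 -c "
from h import *
go(.569,.012,.0132)"
```

```text
clock: 18.75
eef_pos: [0.5715, 0.0151, 0.0231]
tcp_rot: [179.9, 0.0, 98.5]
ft_force: [-0.2, 0.8, -0.6]
grip_width: 0.0852
shift units [-0.068 -0.073  0.248] turn units [0.007 0.    0.016] at [0.5715 0.0151 0.0231] [179.94   0.    98.54]
```

```bash
python3 -m crank '{"angular":[[0,0,0.01],[0,0,0],[0,0,0],[0,0,0]],"delta_pos":[[-0.065,-0.07,0.1],[0,0,0.15],[0,0,0],[0,0,0]],"grip":[100,100,100,100]}'
python3 -c "
from h import *
go(.569,.012,.0132)
for q in coll(get_image('wrist'))[0]: print(*q)
crop('wrist','w12',100,400,130,330,2.5)"
```

```text
clock: 19.25
eef_pos: [0.5687, 0.012, 0.0124]
tcp_rot: [-180.0, 0.0, 98.5]
ft_force: [-0.4, 0.4, 0.4]
grip_width: 0.0857
shift units [-0.002  0.006 -0.019] turn units [-0.001  0.001  0.006] at [0.5687 0.012  0.0124] [-1.7999e+02  1.0000e-02  9.8450e+01]
[259. 254.] [0.5701 0.0147] [0.0567 0.0593]
[ 24. 217.] [0.4443 0.0195] [0.0371 0.0449]
```

View pics/w12.png

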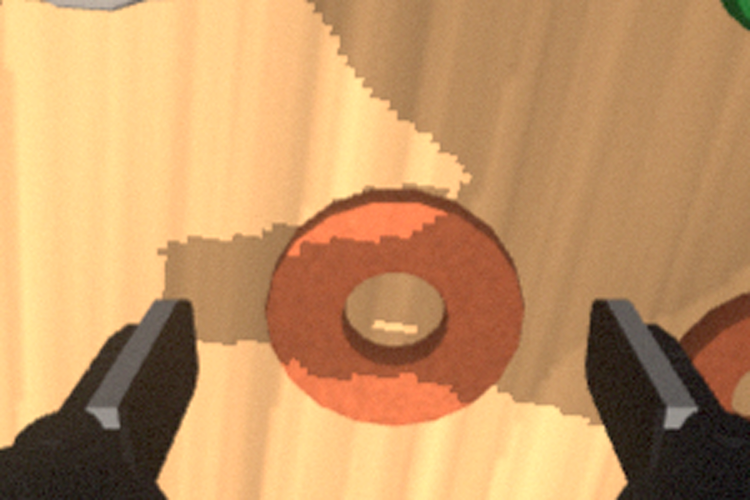

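The ring is centred between the fingers. I'll close and lift.

```bash
python3 -m crank '{"angular":[[0,0,0],[0,0,0],[0,0,0],[0,0,0],[0,0,0],[0,0,0],[0,0,0]],"delta_pos":[[0.025,0,-0.02],[0,0,0],[0,0,0],[0,0,0],[0,0,0],[0,0,0],[0,0,0]],"grip":[100,60,60,60,60,60,60]}'
python3 -m crank '{"angular":[[0,0,0],[0,0,0],[0,0,0],[0,0,0],[0,0,0],[0,0,0],[0,0,0]],"delta_pos":[[0,0,-0.2],[0,0,-0.8],[0,0,-0.9],[0,0,-0.7],[0,0,0],[0,0,0],[0,0,0]],"grip":[60,60,60,60,60,60,60]}'
python3 -c "
from h import *
held(); go(.6262,.2214,.1185)"
```

```text
clock: 20.23
eef_pos: [0.5686, 0.0131, 0.0139]
tcp_rot: [180.0, -0.0, 98.5]
ft_force: [-5.3, 0.0, 13.5]
grip_width: 0.0544
clock: 21.1
eef_pos: [0.5681, 0.013, 0.1164]
tcp_rot: [-179.9, 0.0, 98.4]
ft_force: [0.3, 0.4, -1.1]
grip_width: 0.0544
held: n 6131 top z in TCP 0.005 tilt x,y [0.003 0.001] outer box ctr [0.0008 0.0005 0.0053] box [0.058  0.0546 0.0055] grip 0.0544
shift units [ 4.94   2.201 -0.054] turn units [-0.009  0.001  0.006] at [0.5681 0.013  0.1165] [-1.7992e+02  1.0000e-02  9.8450e+01]
```

```bash
python3 -c "
from h import *
go(.6189,.271,.121)"; python3 -m crank '{"angular":[[0,0,0],[0,0,0],[0,0,0],[0,0,0],[0,0,0],[0,0,0],[0,0,0],[0,0,0]],"delta_pos":[[0.7,0.25,-0.11],[0.9,0.35,0],[0.9,0.35,0],[0.9,0.35,0],[0.9,0.35,0],[0.9,0.3,0],[0.7,0.2,0],[0.27,0.07,0]],"grip":[60,60,60,60,60,60,60,60]}'; python3 -m crank '{"angular":[[0,0,0],[0,0,0],[0,0,0]],"delta_pos":[[0,0,0],[0,0,0],[0,0,0]],"grip":[60,60,60]}'
python3 -c "
from h import *
go(.6189,.271,.121)"
```

```text
shift units [ 6.194  2.203 -0.117] turn units [-0.009  0.001  0.006] at [0.5681 0.013  0.1165] [-1.7992e+02  1.0000e-02  9.8450e+01]
clock: 22.15
eef_pos: [0.6196, 0.2719, 0.1207]
tcp_rot: [-179.9, 0.0, 98.6]
ft_force: [-0.2, -1.0, -1.0]
grip_width: 0.0538
clock: 22.52
eef_pos: [0.6203, 0.269, 0.1218]
tcp_rot: [180.0, 0.0, 98.4]
ft_force: [-0.6, -0.3, -1.0]
grip_width: 0.0541
shift units [ 0.054 -0.028  0.02 ] turn units [ 0.     0.002 -0.003] at [0.6203 0.269  0.1218] [1.800e+02 2.000e-02 9.837e+01]
```

Correct it and lower to TCP 0.106 for a look through the bore.

```bash
python3 -m crank '{"angular":[[0,0,0],[0,0,0],[0,0,0],[0,0,0],[0,0,0]],"delta_pos":[[0.05,-0.03,0.2],[0,0,0.2],[0,0,0],[0,0,0],[0,0,0]],"grip":[60,60,60,60,60]}'
python3 -c "
from h import *
go(.6189,.271,.1)
crop('wrist','w13',206,306,190,310,5)"
```

```text
clock: 23.15
eef_pos: [0.6188, 0.272, 0.1059]
tcp_rot: [180.0, 0.0, 98.4]
ft_force: [-0.5, -0.0, -0.3]
grip_width: 0.0545
shift units [-0.025 -0.001  0.147] turn units [0.002 0.    0.006] at [0.6188 0.272  0.1059] [179.98   0.    98.45]
```

View pics/w13.png

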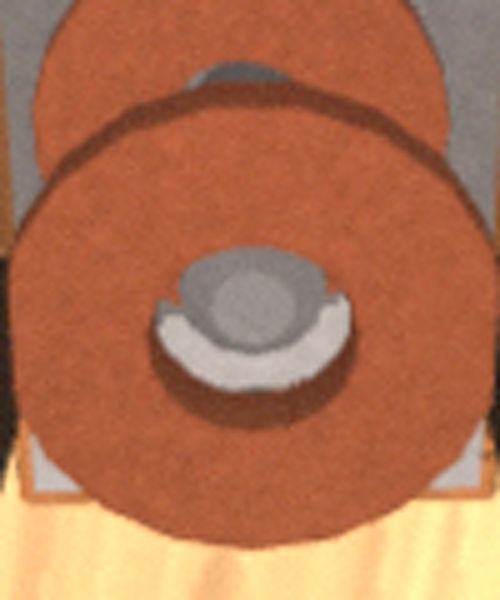

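```bash
python3 -c "
from h import *
t=sense()['eef_pos'][2]-.005
px(256.8,251.4,.092);px(256.8,239.2,t);px(256.8,275.6,t)"
```

```text
tool mm [-0.34  0.72 13.92]
tool mm [12.51  0.74  4.93]
tool mm [-10.79   0.72   4.97]
```

Move −1.2 mm in tool x, then lower.

```bash
python3 -m crank '{"angular":[[0,0,0],[0,0,0],[0,0,0],[0,0,0],[0,0,0],[0,0,0],[0,0,0],[0,0,0]],"delta_pos":[[-0.03,0,0],[0,0,0],[0,0,0.25],[0,0,0.25],[0,0,0.25],[0,0,0.25],[0,0,0.25],[0,0,0]],"grip":[60,60,60,60,60,60,60,60]}'
python3 -c "
from h import *
go(.6189,.271,.0510); held()"
```

```text
clock: 24.35
eef_pos: [0.6184, 0.2706, 0.0547]
tcp_rot: [-179.9, 0.0, 98.4]
ft_force: [0.1, 0.1, -0.0]
grip_width: 0.0542
shift units [0.008 0.014 0.093] turn units [-0.009  0.004  0.005] at [0.6184 0.2706 0.0547] [-1.7992e+02  3.0000e-02  9.8450e+01]
held: n 5008 top z in TCP 0.005 tilt x,y [0.008 0.002] outer box ctr [0.0033 0.     0.0054] box [0.0533 0.0555 0.0055] grip 0.0542
```

```bash
python3 -m crank '{"angular":[[0,0,0],[0,0,0],[0,0,0],[0,0,0]],"delta_pos":[[0,0,0.05],[0,0,0.03],[0,0,0.01],[0,0,0]],"grip":[60,60,60,60]}'; python3 -m crank '{"angular":[[0,0,0],[0,0,0]],"delta_pos":[[0,0,0.02],[0,0,0]],"grip":[60,60]}'
```

```text
clock: 24.9
eef_pos: [0.6188, 0.2708, 0.0521]
tcp_rot: [180.0, 0.0, 98.4]
ft_force: [-1.3, -0.6, -0.8]
grip_width: 0.0539
clock: 25.15
eef_pos: [0.6188, 0.2708, 0.0512]
tcp_rot: [-180.0, 0.0, 98.5]
ft_force: [0.3, -0.2, -0.6]
grip_width: 0.0543
```

```bash
python3 -m crank '{"angular":[[0,0,0],[0,0,0]],"delta_pos":[[0,0,0.02],[0,0,0]],"grip":[60,60]}';python3 -m crank '{"angular":[[0,0,0],[0,0,0]],"delta_pos":[[0,0,0.015],[0,0,0]],"grip":[60,60]}'
```

```text
clock: 25.4
eef_pos: [0.6189, 0.2709, 0.051]
tcp_rot: [180.0, -0.0, 98.5]
ft_force: [-2.0, -1.6, 7.6]
grip_width: 0.0542
clock: 25.65
eef_pos: [0.6189, 0.2709, 0.051]
tcp_rot: [180.0, -0.0, 98.5]
ft_force: [-7.3, -1.6, 16.4]
grip_width: 0.0541
```

Contact at 0.051 as predicted. Release and rise.

```bash
python3 -m crank '{"angular":[[0,0,0],[0,0,0],[0,0,0],[0,0,0],[0,0,0],[0,0,0],[0,0,0],[0,0,0]],"delta_pos":[[0,0,0],[0,0,0],[0,0,0],[0,0,-0.3],[0,0,-0.8],[0,0,-0.9],[0,0,-0.6],[0,0,0]],"grip":[100,100,100,100,100,100,100,100]}'
cat >> h.py <<'E'
def stack(zt):
    d=get_image("wrist"); P=pts(d)
    hsv=cv2.cvtColor(d["image"],cv2.COLOR_RGB2HSV); m=(cv2.inRange(hsv,(3,145,60),(14,255,255))>0)&(np.hypot(P[...,0]-.619,P[...,1]-.271)<.04)
    q=P[m]; print("stack levels",np.histogram(q[:,2],bins=np.arange(.024,.086,.003)))
    f=m&(abs(P[...,2]-zt)<.003); q=P[f]; A=np.c_[q[:,:2]-[.619,.271],np.ones(len(q))]; c=np.linalg.lstsq(A,q[:,2],rcond=None)[0]
    print("top z",c[2].round(4),"tilt",c[:2].round(3),"ctr",((q.max(0)+q.min(0))/2)[:2].round(4),"box",(q.max(0)-q.min(0))[:2].round(4))
    for q in coll(get_image("top"))[0]: print(*q)
E
python3 -c "
from h import *
stack(.046); crop('wrist','w14',150,360,80,300,2.7); go(.6587,.0045,.12)"
```

```text
clock: 26.65
eef_pos: [0.6198, 0.2712, 0.1567]
tcp_rot: [179.8, -0.1, 98.4]
ft_force: [0.3, -1.3, -0.6]
grip_width: 0.0852
stack levels (array([   0,    1,    1,   54,  434,   43,  184, 1850,    3,    0,    0,
          0,    0,    0,    0,    0,    0,    0,    0,    0]), array([0.024, 0.027, 0.03 , 0.033, 0.036, 0.039, 0.042, 0.045, 0.048,
       0.051, 0.054, 0.057, 0.06 , 0.063, 0.066, 0.069, 0.072, 0.075,
       0.078, 0.081, 0.084]))
top z 0.046 tilt [-0.001 -0.004] ctr [0.6192 0.2723] box [0.057  0.0564]
[350. 259.] [ 0.4084 -0.1902] [0.0323 0.0335]
[270. 249.] [0.4344 0.0142] [0.04   0.0406]
[171. 181.] [0.6162 0.2732] [0.0633 0.0653]
[273. 165.] [0.6561 0.0029] [0.0489 0.0497]
[355.  96.] [ 0.8389 -0.2189] [0.0793 0.081 ]
shift units [-6.732  0.017  0.838] turn units [-0.005  0.002  0.006] at [0.6185 0.2708 0.1534] [-1.7996e+02  1.0000e-02  9.8450e+01]
```

View pics/w14.png

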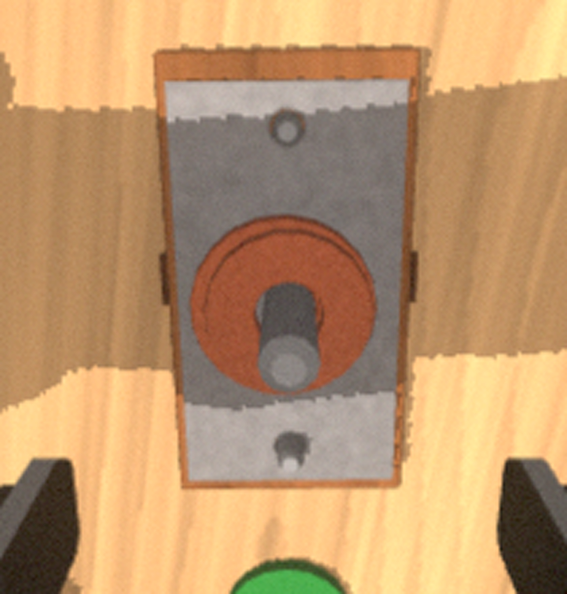

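58 is home (top z 0.046, level). Next is the 50 mm one: the terracotta ring at top-view (272,164), 49 mm across, the only orange one of that size.

```bash
python3 -m crank '{"angular":[[0,0,0],[0,0,0],[0,0,0],[0,0,0],[0,0,0],[0,0,0],[0,0,0],[0,0,0]],"delta_pos":[[-0.7,0,0],[-0.95,0,0],[-0.95,0,0],[-0.95,0,0],[-0.95,0,0],[-0.95,0,0],[-0.8,0.02,0.3],[-0.45,0.01,0.5]],"grip":[100,100,100,100,100,100,100,100]}'
python3 -m crank '{"angular":[[0,0,0],[0,0,0],[0,0,0],[0,0,0]],"delta_pos":[[0,0,0.7],[0,0,0.5],[0,0,0],[0,0,0]],"grip":[100,100,100,100]}'
python3 -c "
from h import *
go(.659,.006,.0145)
for q in coll(get_image('wrist'))[0]: print(*q)
crop('wrist','w15',56,456,100,384,1.9)"
```

```text
clock: 27.8
eef_pos: [0.6595, 0.0041, 0.121]
tcp_rot: [-180.0, 0.0, 98.4]
ft_force: [0.3, 1.0, 0.2]
grip_width: 0.0854
clock: 28.3
eef_pos: [0.6598, 0.0063, 0.0745]
tcp_rot: [180.0, 0.0, 98.5]
ft_force: [-0.2, 0.0, -0.1]
grip_width: 0.0855
shift units [-0.004 -0.021  1.5  ] turn units [0.004 0.001 0.009] at [0.6598 0.0063 0.0745] [1.7996e+02 1.0000e-02 9.8480e+01]
[259. 214.] [0.662  0.0073] [0.0487 0.0503]
```

View pics/w15.png

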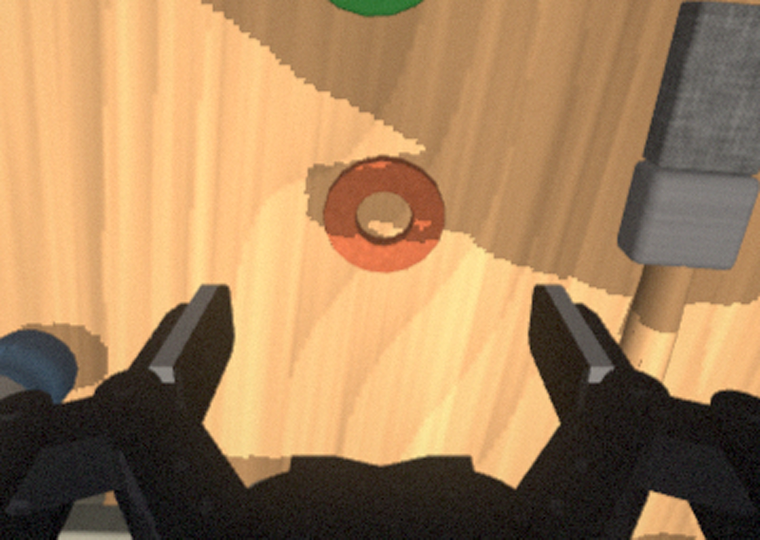

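```bash
python3 -m crank '{"angular":[[0,0,0],[0,0,0],[0,0,0],[0,0,0],[0,0,0],[0,0,0]],"delta_pos":[[0,0,0.5],[0,0,0.5],[0,0,0.3],[0,0,0.2],[0,0,0],[0,0,0]],"grip":[100,100,100,100,100,100]}'
python3 -c "
from h import *
go(.66,.006,.0145)
for q in coll(get_image('wrist'))[0]: print(*q)"
```

```text
clock: 29.15
eef_pos: [0.6597, 0.0059, 0.0144]
tcp_rot: [180.0, 0.0, 98.4]
ft_force: [-0.3, 0.4, 0.8]
grip_width: 0.0856
shift units [ 0.002  0.008 -0.003] turn units [0.004 0.001 0.006] at [0.6597 0.0059 0.0144] [1.7996e+02 1.0000e-02 9.8450e+01]
[260. 254.] [0.6618 0.008 ] [0.0486 0.0515]
```

```bash
python3 -m crank '{"angular":[[0,0,0],[0,0,0],[0,0,0],[0,0,0],[0,0,0],[0,0,0],[0,0,0]],"delta_pos":[[0,0.02,0],[0,0,0],[0,0,0],[0,0,0],[0,0,0],[0,0,0],[0,0,0]],"grip":[50,50,50,50,50,50,50]}'
python3 -m crank '{"angular":[[0,0,0],[0,0,0],[0,0,0],[0,0,0],[0,0,0],[0,0,0],[0,0,0]],"delta_pos":[[0,0,-0.2],[0,0,-0.8],[0,0,-0.9],[0,0,-0.77],[0,0,0],[0,0,0],[0,0,0]],"grip":[50,50,50,50,50,50,50]}'
python3 -c "
from h import *
held(); go(.6189,.271,.121)"
```

```text
clock: 30.08
eef_pos: [0.6604, 0.0061, 0.015]
tcp_rot: [180.0, -0.0, 98.4]
ft_force: [-6.1, 0.1, 15.0]
grip_width: 0.0466
clock: 30.95
eef_pos: [0.6597, 0.0061, 0.1197]
tcp_rot: [-179.9, 0.0, 98.5]
ft_force: [-0.4, -0.2, -1.2]
grip_width: 0.0466
held: n 4204 top z in TCP 0.0062 tilt x,y [0.004 0.003] outer box ctr [0.0011 0.0006 0.0064] box [0.0495 0.0468 0.0057] grip 0.0466
shift units [ 6.702 -0.036 -0.032] turn units [-0.01   0.001  0.006] at [0.6597 0.006  0.1198] [-179.91    0.     98.45]
```

```bash
python3 -m crank '{"angular":[[0,0,0],[0,0,0],[0,0,0],[0,0,0],[0,0,0],[0,0,0],[0,0,0],[0,0,0]],"delta_pos":[[0.7,0,-0.03],[0.95,0,0],[0.95,0,0],[0.95,0,0],[0.95,0,0],[0.95,-0.01,0],[0.85,-0.01,0],[0.39,-0.01,0]],"grip":[50,50,50,50,50,50,50,50]}'; python3 -m crank '{"angular":[[0,0,0],[0,0,0],[0,0,0]],"delta_pos":[[0,0,0],[0,0,0],[0,0,0]],"grip":[50,50,50]}'
python3 -c "
from h import *
go(.6189,.2705,.1071)"
```

```text
clock: 32.0
eef_pos: [0.6189, 0.2725, 0.1211]
tcp_rot: [-179.9, -0.0, 98.6]
ft_force: [0.6, 0.3, -0.4]
grip_width: 0.0465
clock: 32.38
eef_pos: [0.6201, 0.269, 0.122]
tcp_rot: [180.0, 0.0, 98.3]
ft_force: [-0.5, -0.2, 0.0]
grip_width: 0.0466
shift units [ 0.042 -0.025  0.372] turn units [ 0.001  0.004 -0.006] at [0.6201 0.269  0.122 ] [1.800e+02 3.000e-02 9.834e+01]
```

```bash
python3 -m crank '{"angular":[[0,0,0],[0,0,0],[0,0,0],[0,0,0],[0,0,0]],"delta_pos":[[0.02,-0.025,0.2],[0,0,0.18],[0,0,0],[0,0,0],[0,0,0]],"grip":[50,50,50,50,50]}'
python3 -c "
from h import *
go(.6189,.2705,.1)
crop('wrist','w16',206,306,190,310,5)"
```

```text
clock: 33.0
eef_pos: [0.6187, 0.2712, 0.1069]
tcp_rot: [180.0, 0.0, 98.5]
ft_force: [-0.4, 0.3, 0.3]
grip_width: 0.0463
shift units [-0.019  0.003  0.172] turn units [0.002 0.    0.006] at [0.6187 0.2712 0.1069] [179.98   0.    98.45]
```

View pics/w16.png

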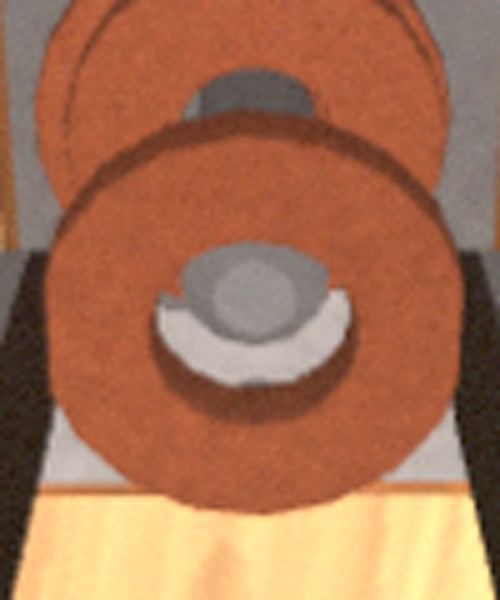

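```bash
python3 -c "
from h import *
t=sense()['eef_pos'][2]-.0062
px(256.8,249.6,.092);px(256.8,238.2,t);px(256.8,274.6,t)"
```

```text
tool mm [ 0.3   0.73 14.9 ]
tool mm [12.49  0.72  6.19]
tool mm [-10.94   0.72   6.18]
```

```bash
python3 -m crank '{"angular":[[0,0,0],[0,0,0],[0,0,0],[0,0,0],[0,0,0],[0,0,0],[0,0,0],[0,0,0]],"delta_pos":[[-0.012,0,0.05],[0,0,0.2],[0,0,0.25],[0,0,0.25],[0,0,0.25],[0,0,0.08],[0,0,0],[0,0,0]],"grip":[50,50,50,50,50,50,50,50]}'
python3 -c "
from h import *
go(.6189,.2705,.0612); held()"; python3 -m crank '{"angular":[[0,0,0],[0,0,0]],"delta_pos":[[0,0,0.04],[0,0,0]],"grip":[50,50]}'
```

```text
clock: 34.2
eef_pos: [0.6189, 0.2708, 0.0639]
tcp_rot: [180.0, -0.0, 98.5]
ft_force: [0.6, 0.4, -0.0]
grip_width: 0.0463
shift units [-0.007 -0.     0.067] turn units [ 0.004 -0.001  0.006] at [0.6189 0.2708 0.0639] [ 1.7997e+02 -1.0000e-02  9.8450e+01]
held: n 3347 top z in TCP 0.0062 tilt x,y [0.012 0.002] outer box ctr [0.0033 0.0003 0.0066] box [0.0456 0.0475 0.0059] grip 0.0463
clock: 34.5
eef_pos: [0.6186, 0.2707, 0.0619]
tcp_rot: [-180.0, 0.0, 98.5]
ft_force: [0.1, -0.5, -0.1]
grip_width: 0.0465
```

```bash
python3 -m crank '{"angular":[[0,0,0],[0,0,0]],"delta_pos":[[0,0,0.02],[0,0,0]],"grip":[50,50]}'; python3 -m crank '{"angular":[[0,0,0],[0,0,0]],"delta_pos":[[0,0,0.02],[0,0,0]],"grip":[50,50]}'
```

```text
clock: 34.75
eef_pos: [0.6187, 0.2708, 0.0612]
tcp_rot: [180.0, 0.0, 98.5]
ft_force: [-0.6, 0.2, 1.1]
grip_width: 0.0464
clock: 35.0
eef_pos: [0.6188, 0.2708, 0.0611]
tcp_rot: [180.0, -0.0, 98.5]
ft_force: [-4.2, -1.5, 12.3]
grip_width: 0.0464
```

Home. Release, rise and check.

```bash
python3 -m crank '{"angular":[[0,0,0],[0,0,0],[0,0,0],[0,0,0],[0,0,0],[0,0,0],[0,0,0],[0,0,0]],"delta_pos":[[0,0,0],[0,0,0],[0,0,0],[0,0,-0.3],[0,0,-0.8],[0,0,-0.8],[0,0,-0.4],[0,0,0]],"grip":[100,100,100,100,100,100,100,100]}'
python3 -c "
from h import *
stack(.055); go(.438,.017,.12)"
```

```text
clock: 36.0
eef_pos: [0.619, 0.271, 0.1534]
tcp_rot: [179.9, -0.0, 98.5]
ft_force: [-0.3, 0.6, 0.1]
grip_width: 0.0859
stack levels (array([   0,    0,    1,   59,  443,   34,  119,  450,   41,  163, 1356,
          1,    0,    0,    0,    0,    0,    0,    0,    0]), array([0.024, 0.027, 0.03 , 0.033, 0.036, 0.039, 0.042, 0.045, 0.048,
       0.051, 0.054, 0.057, 0.06 , 0.063, 0.066, 0.069, 0.072, 0.075,
       0.078, 0.081, 0.084]))
top z 0.055 tilt [-0.001 -0.006] ctr [0.6188 0.2721] box [0.049  0.0484]
[350. 259.] [ 0.4089 -0.1901] [0.0321 0.0346]
[270. 249.] [0.4344 0.0142] [0.04   0.0406]
[171. 180.] [0.6162 0.2734] [0.0632 0.0649]
[355.  96.] [ 0.8391 -0.219 ] [0.0791 0.0808]
shift units [-5.611 -5.388  0.793] turn units [-0.007  0.002  0.007] at [0.6182 0.2707 0.1514] [-1.7994e+02  2.0000e-02  9.8460e+01]
```

Stack levels 37/46/55 mm, level. Next is the 42 mm collar: the orange ring at top-view (269,248), 40 mm across. The blue one at (255,285) is the look-alike.

```bash
python3 -m crank '{"angular":[[0,0,0],[0,0,0],[0,0,0],[0,0,0],[0,0,0],[0,0,0],[0,0,0],[0,0,0]],"delta_pos":[[-0.5,-0.5,0],[-0.8,-0.77,0],[-0.8,-0.77,0],[-0.8,-0.77,0],[-0.8,-0.77,0],[-0.8,-0.77,0],[-0.7,-0.65,0],[-0.41,-0.39,0]],"grip":[100,100,100,100,100,100,100,100]}'
python3 -m crank '{"angular":[[0,0,0],[0,0,0],[0,0,0],[0,0,0],[0,0,0]],"delta_pos":[[0,0,0.7],[0,0,0.8],[0,0,0.4],[0,0,0],[0,0,0]],"grip":[100,100,100,100,100]}'
python3 -c "
from h import *
go(.437,.017,.0155)
for q in coll(get_image('wrist'))[0]: print(*q)
crop('wrist','w17',56,456,100,384,1.9)"
```

```text
clock: 37.1
eef_pos: [0.4371, 0.0159, 0.1517]
tcp_rot: [-179.9, 0.0, 98.4]
ft_force: [0.3, 0.0, -0.1]
grip_width: 0.0854
clock: 37.72
eef_pos: [0.4388, 0.0171, 0.077]
tcp_rot: [180.0, 0.0, 98.5]
ft_force: [-0.5, -0.1, 0.1]
grip_width: 0.0854
shift units [ 0.004 -0.047  1.537] turn units [0.005 0.    0.006] at [0.4388 0.0171 0.077 ] [179.96   0.    98.45]
[256. 212.] [0.4389 0.0186] [0.0405 0.0421]
```

View pics/w17.png

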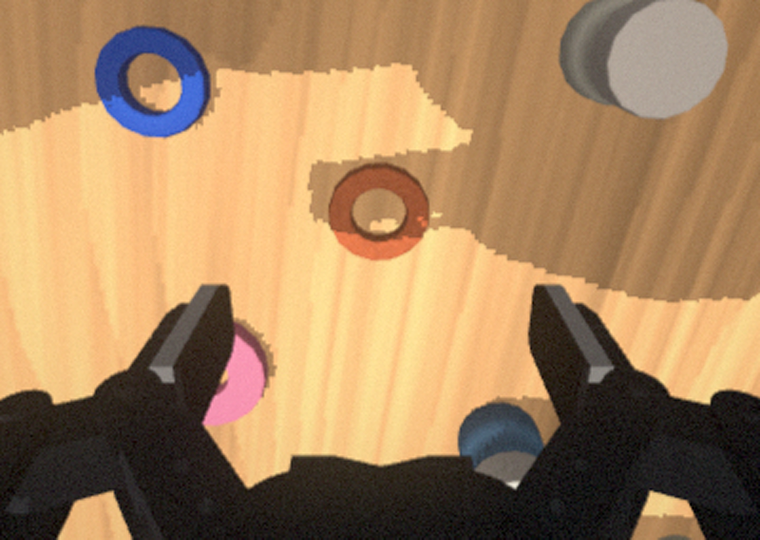

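```bash
python3 -m crank '{"angular":[[0,0,0],[0,0,0],[0,0,0],[0,0,0],[0,0,0],[0,0,0]],"delta_pos":[[0,-0.02,0.5],[0,0,0.5],[0,0,0.35],[0,0,0.18],[0,0,0],[0,0,0]],"grip":[100,100,100,100,100,100]}'
python3 -c "
from h import *
go(.438,.017,.0155)
for q in coll(get_image('wrist'))[0]: print(*q)"
```

```text
clock: 38.58
eef_pos: [0.4379, 0.017, 0.0156]
tcp_rot: [180.0, 0.0, 98.4]
ft_force: [-0.2, 0.2, 0.5]
grip_width: 0.0854
shift units [0.    0.002 0.002] turn units [0.005 0.    0.006] at [0.4379 0.017  0.0156] [179.96   0.    98.45]
[257. 253.] [0.4387 0.0193] [0.0405 0.0433]
```

```bash
python3 -m crank '{"angular":[[0,0,0],[0,0,0],[0,0,0],[0,0,0],[0,0,0],[0,0,0],[0,0,0]],"delta_pos":[[0,0,0],[0,0,0],[0,0,0],[0,0,0],[0,0,0],[0,0,0],[0,0,0]],"grip":[40,40,40,40,40,40,40]}'
python3 -m crank '{"angular":[[0,0,0],[0,0,0],[0,0,0],[0,0,0],[0,0,0],[0,0,0],[0,0,0]],"delta_pos":[[0,0,-0.2],[0,0,-0.8],[0,0,-0.9],[0,0,-0.77],[0,0,0],[0,0,0],[0,0,0]],"grip":[40,40,40,40,40,40,40]}'
python3 -c "
from h import *
held(); go(.6189,.271,.122)"
```

```text
clock: 39.5
eef_pos: [0.4377, 0.017, 0.0157]
tcp_rot: [180.0, -0.0, 98.4]
ft_force: [-4.8, 0.2, 20.5]
grip_width: 0.0388
clock: 40.38
eef_pos: [0.4371, 0.0168, 0.1212]
tcp_rot: [-179.9, 0.0, 98.4]
ft_force: [0.7, 0.3, -0.8]
grip_width: 0.0384
held: n 2618 top z in TCP 0.007 tilt x,y [0.004 0.001] outer box ctr [0.0014 0.0005 0.007 ] box [0.0418 0.0387 0.0059] grip 0.0384
shift units [ 5.618  5.428 -0.03 ] turn units [-0.01   0.003  0.005] at [0.4371 0.0168 0.1212] [-1.7992e+02  2.0000e-02  9.8440e+01]
```

```bash
python3 -m crank '{"angular":[[0,0,0],[0,0,0],[0,0,0],[0,0,0],[0,0,0],[0,0,0],[0,0,0],[0,0,0]],"delta_pos":[[0.5,0.5,-0.03],[0.8,0.77,0],[0.8,0.77,0],[0.8,0.77,0],[0.8,0.77,0],[0.8,0.77,0],[0.7,0.68,0],[0.43,0.38,0]],"grip":[40,40,40,40,40,40,40,40]}'; python3 -m crank '{"angular":[[0,0,0],[0,0,0],[0,0,0],[0,0,0]],"delta_pos":[[0,0,0],[0,0,0],[0,0,0],[0,0,0]],"grip":[40,40,40,40]}'
python3 -c "
from h import *
go(.6189,.2705,.108)"
```

```text
clock: 41.42
eef_pos: [0.6188, 0.273, 0.1217]
tcp_rot: [-179.9, 0.0, 98.5]
ft_force: [-0.9, -0.8, -0.4]
grip_width: 0.0387
clock: 41.92
eef_pos: [0.6184, 0.271, 0.1232]
tcp_rot: [180.0, 0.0, 98.4]
ft_force: [-0.2, 0.6, 0.1]
grip_width: 0.0382
shift units [-0.014  0.01   0.381] turn units [0.    0.    0.002] at [0.6184 0.271  0.1232] [180.     0.    98.42]
```

```bash
python3 -m crank '{"angular":[[0,0,0],[0,0,0],[0,0,0],[0,0,0],[0,0,0]],"delta_pos":[[-0.01,0.01,0.2],[0,0,0.17],[0,0,0],[0,0,0],[0,0,0]],"grip":[40,40,40,40,40]}'
python3 -c "
from h import *
go(.6189,.2705,.1)
crop('wrist','w18',206,306,190,310,5)"
```

```text
clock: 42.55
eef_pos: [0.6191, 0.2712, 0.1085]
tcp_rot: [180.0, -0.0, 98.5]
ft_force: [0.6, 0.0, -0.4]
grip_width: 0.0383
shift units [-0.018 -0.008  0.213] turn units [ 0.002 -0.     0.006] at [0.6191 0.2712 0.1085] [179.98  -0.    98.45]
```

View pics/w18.png

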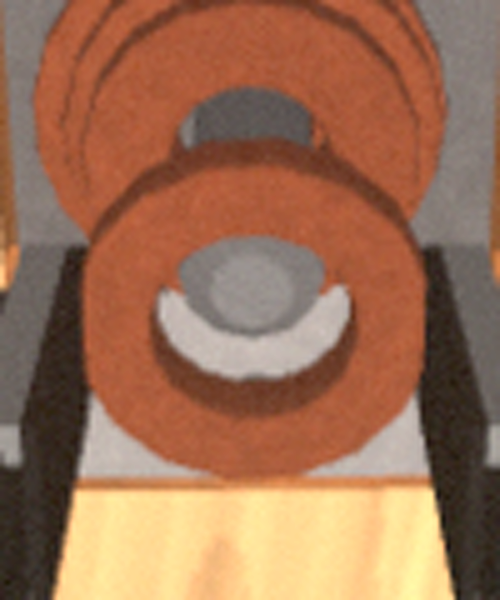

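```bash
python3 -c "
from h import *
t=sense()['eef_pos'][2]-.007
px(256.4,247.6,.092);px(256.8,237.2,t);px(256.8,273.2,t)"
```

```text
tool mm [ 0.71  0.47 16.5 ]
tool mm [12.7   0.71  6.96]
tool mm [-10.6    0.72   6.94]
```

```bash
python3 -m crank '{"angular":[[0,0,0],[0,0,0],[0,0,0],[0,0,0],[0,0,0],[0,0,0],[0,0,0],[0,0,0]],"delta_pos":[[-0.01,-0.005,0.05],[0,0,0.2],[0,0,0.25],[0,0,0.25],[0,0,0.1],[0,0,0.02],[0,0,0],[0,0,0]],"grip":[40,40,40,40,40,40,40,40]}'; python3 -m crank '{"angular":[[0,0,0],[0,0,0]],"delta_pos":[[0,0,0.04],[0,0,0]],"grip":[40,40]}';python3 -m crank '{"angular":[[0,0,0],[0,0,0]],"delta_pos":[[0,0,0.02],[0,0,0]],"grip":[40,40]}'
```

```text
clock: 43.75
eef_pos: [0.619, 0.2709, 0.0738]
tcp_rot: [180.0, -0.0, 98.5]
ft_force: [-0.2, 0.0, 0.0]
grip_width: 0.0381
clock: 44.0
eef_pos: [0.6188, 0.2708, 0.0719]
tcp_rot: [-180.0, 0.0, 98.5]
ft_force: [0.6, 0.2, -0.5]
grip_width: 0.0385
clock: 44.25
eef_pos: [0.6188, 0.2707, 0.071]
tcp_rot: [-180.0, 0.0, 98.4]
ft_force: [0.2, -0.6, 0.1]
grip_width: 0.0384
```

```bash
python3 -m crank '{"angular":[[0,0,0],[0,0,0]],"delta_pos":[[0,0,0.02],[0,0,0]],"grip":[40,40]}'; python3 -m crank '{"angular":[[0,0,0],[0,0,0]],"delta_pos":[[0,0,0.015],[0,0,0]],"grip":[40,40]}'
```

```text
clock: 44.5
eef_pos: [0.6189, 0.2708, 0.0709]
tcp_rot: [180.0, -0.0, 98.5]
ft_force: [-4.8, -0.6, 8.3]
grip_width: 0.0386
clock: 44.75
eef_pos: [0.6189, 0.2708, 0.0708]
tcp_rot: [180.0, -0.0, 98.5]
ft_force: [-7.7, -3.0, 15.5]
grip_width: 0.0385
```

```bash
python3 -m crank '{"angular":[[0,0,0],[0,0,0],[0,0,0],[0,0,0],[0,0,0],[0,0,0],[0,0,0],[0,0,0]],"delta_pos":[[0,0,0],[0,0,0],[0,0,0],[0,0,-0.3],[0,0,-0.8],[0,0,-0.8],[0,0,-0.2],[0,0,0]],"grip":[100,100,100,100,100,100,100,100]}'
python3 -c "
from h import *
stack(.064); go(.4115,-.187,.12)"
```

```text
clock: 45.75
eef_pos: [0.6189, 0.2709, 0.1542]
tcp_rot: [180.0, -0.0, 98.5]
ft_force: [0.3, 0.4, -0.9]
grip_width: 0.0856
stack levels (array([  0,   0,   0,  49, 435,  32, 110, 461,  47, 100, 436,  37, 152,
       840,   2,   0,   0,   0,   0,   0]), array([0.024, 0.027, 0.03 , 0.033, 0.036, 0.039, 0.042, 0.045, 0.048,
       0.051, 0.054, 0.057, 0.06 , 0.063, 0.066, 0.069, 0.072, 0.075,
       0.078, 0.081, 0.084]))
top z 0.0639 tilt [-0.    -0.006] ctr [0.6192 0.2727] box [0.0408 0.0406]
[350. 259.] [ 0.409  -0.1905] [0.0329 0.0347]
[171. 181.] [0.616  0.2732] [0.0629 0.066 ]
[355.  96.] [ 0.8387 -0.2193] [0.079 0.081]
shift units [-10.556  -6.797   0.833] turn units [-0.008  0.003  0.006] at [0.6184 0.2706 0.1528] [-1.7993e+02  2.0000e-02  9.8450e+01]
```

Four levels: 37/46/55/64 mm, level. The last is the 34 mm ring at top-view (349,257), orange and 33–34 mm across.

```bash
python3 -m crank '{"angular":[[0,0,0],[0,0,0],[0,0,0],[0,0,0],[0,0,0],[0,0,0],[0,0,0],[0,0,0]],"delta_pos":[[-0.6,-0.39,0],[-0.95,-0.61,0],[-0.95,-0.61,0],[-0.95,-0.61,0],[-0.95,-0.61,0],[-0.95,-0.61,0],[-0.95,-0.61,0],[-0.95,-0.61,0]],"grip":[100,100,100,100,100,100,100,100]}'
python3 -m crank '{"angular":[[0,0,0],[0,0,0],[0,0,0],[0,0,0],[0,0,0],[0,0,0],[0,0,0],[0,0,0]],"delta_pos":[[-0.95,-0.61,0],[-0.95,-0.61,0],[-0.9,-0.59,0],[-0.5,-0.33,0.3],[0,0,0.8],[0,0,0.8],[0,0,0],[0,0,0]],"grip":[100,100,100,100,100,100,100,100]}'
python3 -c "
from h import *
go(.4115,-.1875,.0155)
for q in coll(get_image('wrist'))[0]: print(*q)
crop('wrist','w19',56,456,100,384,1.9)"
```

```text
clock: 46.85
eef_pos: [0.4759, -0.0447, 0.1531]
tcp_rot: [-179.9, 0.0, 98.5]
ft_force: [1.2, -0.6, 1.0]
grip_width: 0.0853
clock: 47.85
eef_pos: [0.4119, -0.1868, 0.0783]
tcp_rot: [-180.0, 0.0, 98.4]
ft_force: [-0.4, -0.8, 0.2]
grip_width: 0.0854
shift units [-0.015 -0.012  1.571] turn units [-0.001  0.002  0.005] at [ 0.4119 -0.1868  0.0783] [-1.7999e+02  2.0000e-02  9.8440e+01]
[258. 213.] [ 0.4135 -0.1868] [0.033  0.0349]
```

View pics/w19.png

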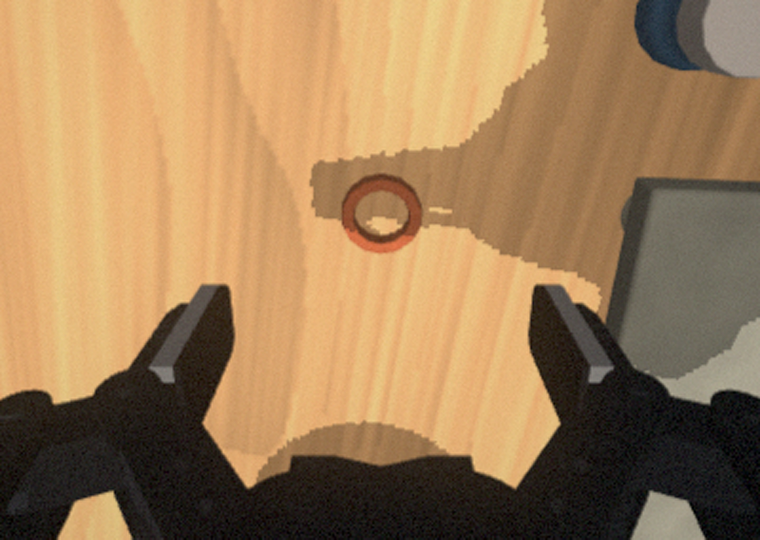

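```bash
python3 -m crank '{"angular":[[0,0,0],[0,0,0],[0,0,0],[0,0,0],[0,0,0],[0,0,0]],"delta_pos":[[-0.04,0.01,0.5],[0,0,0.5],[0,0,0.35],[0,0,0.2],[0,0,0],[0,0,0]],"grip":[100,100,100,100,100,100]}'
python3 -c "
from h import *
go(.412,-.1885,.016)
for q in coll(get_image('wrist'))[0]: print(*q)"
```

```text
clock: 48.7
eef_pos: [0.4127, -0.1883, 0.0162]
tcp_rot: [180.0, 0.0, 98.5]
ft_force: [-0.5, 0.3, 0.4]
grip_width: 0.0856
shift units [-0.003 -0.019  0.005] turn units [0.004 0.002 0.006] at [ 0.4127 -0.1883  0.0162] [1.7996e+02 2.0000e-02 9.8450e+01]
[257. 252.] [ 0.4132 -0.1858] [0.0328 0.0362]
```

```bash
python3 -m crank '{"angular":[[0,0,0],[0,0,0],[0,0,0],[0,0,0],[0,0,0],[0,0,0],[0,0,0],[0,0,0]],"delta_pos":[[0.01,0,0],[0,0,0],[0,0,0],[0,0,0],[0,0,0],[0,0,0],[0,0,0],[0,0,0]],"grip":[32,32,32,32,32,32,32,32]}'
python3 -m crank '{"angular":[[0,0,0],[0,0,0],[0,0,0],[0,0,0],[0,0,0],[0,0,0],[0,0,0]],"delta_pos":[[0,0,-0.2],[0,0,-0.8],[0,0,-0.9],[0,0,-0.78],[0,0,0],[0,0,0],[0,0,0]],"grip":[32,32,32,32,32,32,32]}'
python3 -c "
from h import *
held(); go(.6189,.2708,.1235)"
```

```text
clock: 49.75
eef_pos: [0.4125, -0.1878, 0.0162]
tcp_rot: [180.0, -0.0, 98.5]
ft_force: [-4.5, 3.0, 18.2]
grip_width: 0.0306
clock: 50.62
eef_pos: [0.4119, -0.1877, 0.1222]
tcp_rot: [-179.9, -0.0, 98.4]
ft_force: [-0.7, 0.3, 0.9]
grip_width: 0.0302
held: n 1379 top z in TCP 0.0078 tilt x,y [0.002 0.003] outer box ctr [0.001  0.0005 0.008 ] box [0.0344 0.0303 0.0056] grip 0.0302
shift units [10.58   6.8   -0.039] turn units [-0.009 -0.002  0.005] at [ 0.4119 -0.1877  0.1222] [-1.7992e+02 -1.0000e-02  9.8440e+01]
```

```bash
python3 -m crank '{"angular":[[0,0,0],[0,0,0],[0,0,0],[0,0,0],[0,0,0],[0,0,0],[0,0,0],[0,0,0]],"delta_pos":[[0.6,0.39,-0.04],[0.95,0.61,0],[0.95,0.61,0],[0.95,0.61,0],[0.95,0.61,0],[0.95,0.61,0],[0.95,0.61,0],[0.95,0.61,0]],"grip":[32,32,32,32,32,32,32,32]}'
python3 -m crank '{"angular":[[0,0,0],[0,0,0],[0,0,0],[0,0,0],[0,0,0],[0,0,0],[0,0,0],[0,0,0]],"delta_pos":[[0.95,0.61,0],[0.95,0.61,0],[0.9,0.59,0],[0.5,0.33,0],[0,0,0],[0,0,0],[0,0,0],[0,0,0]],"grip":[32,32,32,32,32,32,32,32]}'
python3 -c "
from h import *
go(.6189,.2708,.109)"
```

```text
clock: 51.68
eef_pos: [0.5544, 0.1277, 0.1238]
tcp_rot: [-179.9, 0.0, 98.4]
ft_force: [1.3, -1.1, -0.1]
grip_width: 0.0303
clock: 52.68
eef_pos: [0.6194, 0.269, 0.1246]
tcp_rot: [-180.0, 0.0, 98.4]
ft_force: [0.5, -0.1, -0.2]
grip_width: 0.0304
shift units [ 0.046 -0.005  0.39 ] turn units [-0.     0.     0.001] at [0.6194 0.269  0.1246] [-180.      0.     98.41]
```

```bash
python3 -m crank '{"angular":[[0,0,0],[0,0,0],[0,0,0],[0,0,0],[0,0,0]],"delta_pos":[[0.04,-0.01,0.2],[0,0,0.17],[0,0,0],[0,0,0],[0,0,0]],"grip":[32,32,32,32,32]}'
python3 -c "
from h import *
go(.6189,.2708,.1)
crop('wrist','w20',206,306,190,310,5)"
```

```text
clock: 53.3
eef_pos: [0.6189, 0.2712, 0.1099]
tcp_rot: [180.0, 0.0, 98.5]
ft_force: [0.8, -0.7, -0.1]
grip_width: 0.0303
shift units [-0.009 -0.002  0.247] turn units [0.002 0.    0.006] at [0.6189 0.2712 0.1099] [179.98   0.    98.45]
```

View pics/w20.png

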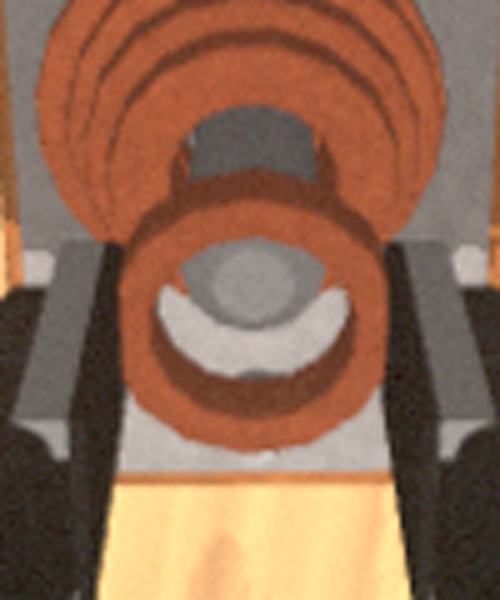

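```bash
python3 -c "
from h import *
t=sense()['eef_pos'][2]-.0078
px(256.8,247,.092);px(256.8,237.6,t);px(256.8,273.2,t)"
```

```text
tool mm [ 0.31  0.76 17.87]
tool mm [11.98  0.72  7.79]
tool mm [-11.19   0.74   7.76]
```

Aligned within 0.1 mm. Lower.

```bash
python3 -m crank '{"angular":[[0,0,0],[0,0,0],[0,0,0],[0,0,0],[0,0,0],[0,0,0],[0,0,0],[0,0,0]],"delta_pos":[[0,0,0.05],[0,0,0.15],[0,0,0.2],[0,0,0.2],[0,0,0.06],[0,0,0],[0,0,0],[0,0,0]],"grip":[32,32,32,32,32,32,32,32]}'; python3 -m crank '{"angular":[[0,0,0],[0,0,0]],"delta_pos":[[0,0,0.04],[0,0,0]],"grip":[32,32]}';python3 -m crank '{"angular":[[0,0,0],[0,0,0]],"delta_pos":[[0,0,0.025],[0,0,0]],"grip":[32,32]}'
```

```text
clock: 54.5
eef_pos: [0.6189, 0.2712, 0.0836]
tcp_rot: [180.0, -0.0, 98.5]
ft_force: [-0.3, -0.3, -0.1]
grip_width: 0.0303
clock: 54.75
eef_pos: [0.6187, 0.2711, 0.0816]
tcp_rot: [-180.0, 0.0, 98.5]
ft_force: [0.7, -0.7, 0.2]
grip_width: 0.0305
clock: 55.0
eef_pos: [0.6188, 0.2711, 0.0806]
tcp_rot: [-180.0, 0.0, 98.4]
ft_force: [-0.0, 0.0, -0.6]
grip_width: 0.0304
```

```bash
python3 -m crank '{"angular":[[0,0,0],[0,0,0]],"delta_pos":[[0,0,0.02],[0,0,0]],"grip":[32,32]}';python3 -m crank '{"angular":[[0,0,0],[0,0,0]],"delta_pos":[[0,0,0.015],[0,0,0]],"grip":[32,32]}'
```

```text
clock: 55.25
eef_pos: [0.6189, 0.2711, 0.0804]
tcp_rot: [180.0, -0.0, 98.4]
ft_force: [-3.3, -0.7, 8.5]
grip_width: 0.0303
clock: 55.5
eef_pos: [0.6189, 0.2712, 0.0803]
tcp_rot: [180.0, -0.0, 98.4]
ft_force: [-6.9, -1.8, 15.1]
grip_width: 0.0301
```

```bash
python3 -m crank '{"angular":[[0,0,0],[0,0,0],[0,0,0],[0,0,0],[0,0,0],[0,0,0],[0,0,0],[0,0,0]],"delta_pos":[[0,0,0],[0,0,0],[0,0,0],[0,0,-0.3],[0,0,-0.8],[0,0,-0.7],[0,0,0],[0,0,0]],"grip":[100,100,100,100,100,100,100,100]}'
python3 -c "
from h import *
stack(.073); go(.6189,.2708,.1); crop('wrist','w21',150,360,80,300,2.7);crop('side','s21',180,320,90,200,5)"
```

```text
clock: 56.5
eef_pos: [0.6186, 0.2712, 0.1513]
tcp_rot: [-180.0, -0.0, 98.5]
ft_force: [0.0, -0.2, -0.9]
grip_width: 0.0851
stack levels (array([  0,   0,   0,  54, 440,  30, 125, 467,  37, 114, 432,  38, 119,
       396,  44, 119, 432,   0,   0,   0]), array([0.024, 0.027, 0.03 , 0.033, 0.036, 0.039, 0.042, 0.045, 0.048,
       0.051, 0.054, 0.057, 0.06 , 0.063, 0.066, 0.069, 0.072, 0.075,
       0.078, 0.081, 0.084]))
top z 0.0728 tilt [-0.001 -0.012] ctr [0.6193 0.2726] box [0.0334 0.0325]
[172. 181.] [0.616  0.2734] [0.0631 0.0652]
[355.  96.] [ 0.8389 -0.219 ] [0.0793 0.0811]
shift units [-0.008  0.013  1.265] turn units [-0.007  0.003  0.006] at [0.6184 0.2711 0.1506] [-1.7994e+02  2.0000e-02  9.8450e+01]
```

View pics/w21.png

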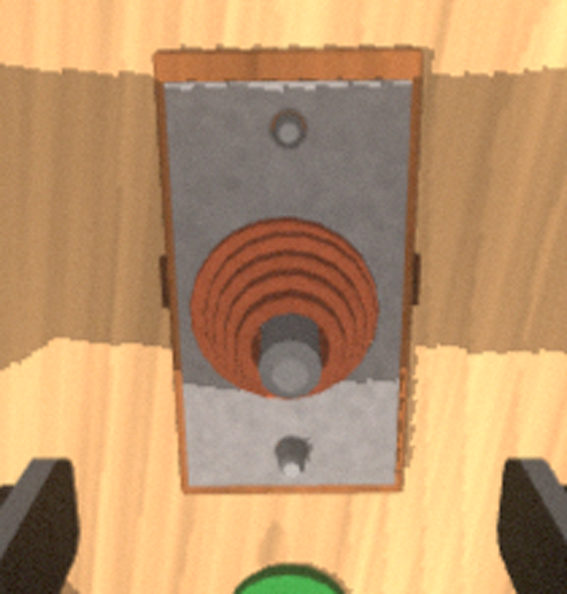

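View pics/s21.png

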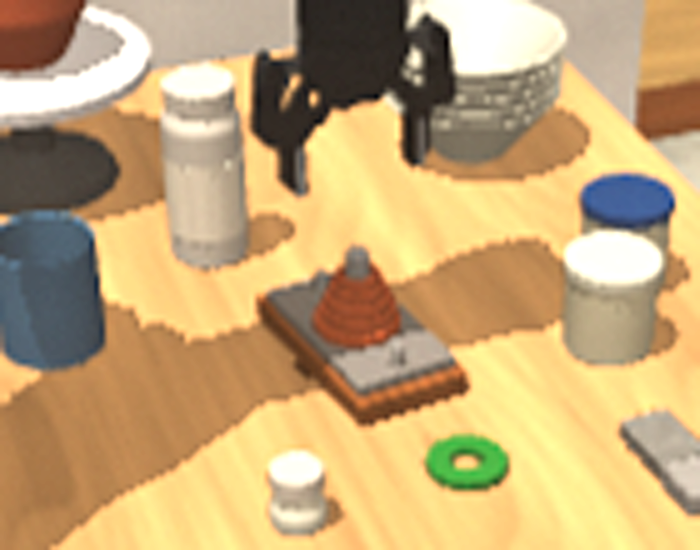

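All five are stacked (levels 37/46/55/64/73 mm, as expected), and the bare post top shows. I'll move down to pinch it with the tips about 2.5 mm above the top collar.

```bash
python3 -m crank '{"angular":[[0,0,0],[0,0,0],[0,0,0],[0,0,0],[0,0,0],[0,0,0],[0,0,0]],"delta_pos":[[0,0,0.4],[0,0,0.5],[0,0,0.4],[0,0,0.2],[0,0,0],[0,0,0],[0,0,0]],"grip":[100,100,100,100,100,100,100]}'
python3 -c "
from h import *
go(.6189,.2708,.0895); crop('wrist','w22',156,356,180,330,4)"
```

```text
clock: 57.58
eef_pos: [0.6191, 0.2713, 0.0919]
tcp_rot: [180.0, -0.0, 98.5]
ft_force: [0.8, 0.0, 0.3]
grip_width: 0.0852
shift units [-0.011 -0.006  0.06 ] turn units [ 0.006 -0.002  0.006] at [0.6191 0.2713 0.0919] [ 1.7995e+02 -2.0000e-02  9.8450e+01]
```

View pics/w22.png

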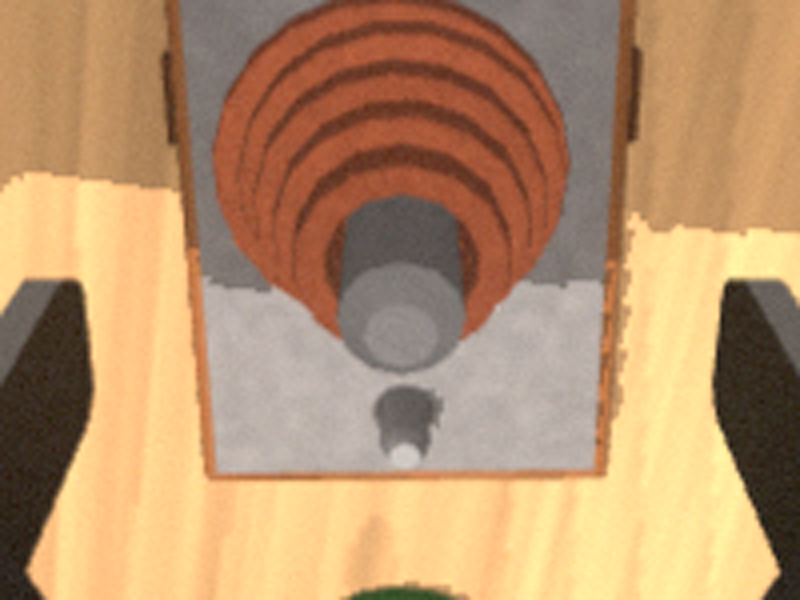

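The post is centred between the pads. Close.

```bash
python3 -m crank '{"angular":[[0,0,0],[0,0,0],[0,0,0],[0,0,0],[0,0,0],[0,0,0],[0,0,0],[0,0,0]],"delta_pos":[[0,0,0.05],[0,0,0],[0,0,0],[0,0,0],[0,0,0],[0,0,0],[0,0,0],[0,0,0]],"grip":[100,100,50,30,10,10,10,10]}'; python3 -m crank '{"angular":[[0,0,0],[0,0,0]],"delta_pos":[[0,0,0],[0,0,0]],"grip":[10,10]}'
python3 -c "
from h import *
d=crop('wrist','w23',156,356,180,330,4)"
```

```text
clock: 58.62
eef_pos: [0.6189, 0.2711, 0.0895]
tcp_rot: [180.0, -0.0, 98.4]
ft_force: [-1.8, -0.2, 5.8]
grip_width: 0.015
clock: 58.88
eef_pos: [0.6189, 0.2712, 0.0896]
tcp_rot: [180.0, -0.0, 98.4]
ft_force: [-1.3, -0.6, 4.8]
grip_width: 0.0155
```

View pics/w23.png

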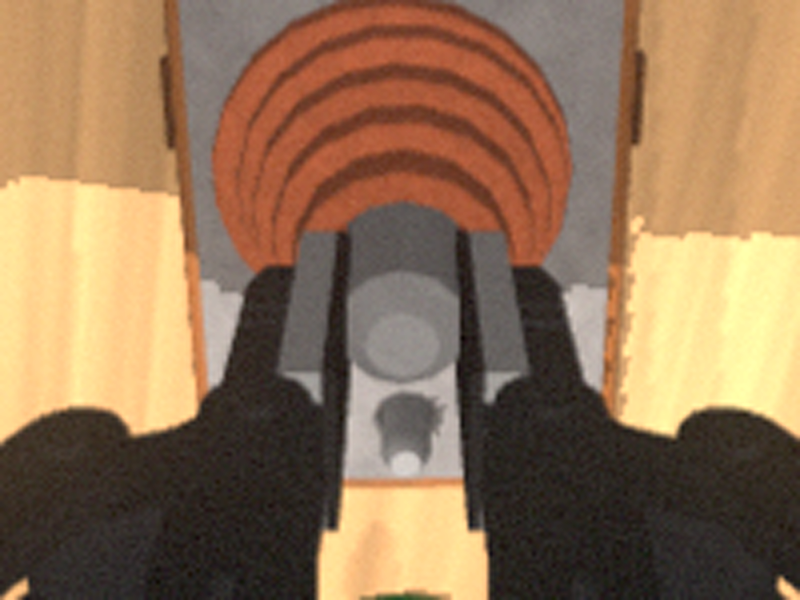

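The post is pinched squarely. Lift gently straight up and check that it stays level.

```bash
python3 -m crank '{"angular":[[0,0,0],[0,0,0],[0,0,0],[0,0,0],[0,0,0],[0,0,0],[0,0,0]],"delta_pos":[[0,0,-0.05],[0,0,-0.1],[0,0,-0.2],[0,0,-0.2],[0,0,-0.2],[0,0,0],[0,0,0]],"grip":[10,10,10,10,10,10,10]}'
cat >> h.py <<'E'
def plate():
    s=sense(); d=get_image("wrist"); P=pts(d); r=R.from_euler('xyz',s["tcp_rot"],degrees=True)
    Q=r.inv().apply((P.reshape(-1,3)-s["eef_pos"])).reshape(P.shape)
    f=(abs(Q[...,2]-.0617)<.006)&(abs(Q[...,1])<.038)&(Q[...,0]>.02)&(Q[...,0]<.075)
    q=Q[f]; A=np.c_[q[:,:2],np.ones(len(q))]; c=np.linalg.lstsq(A,q[:,2],rcond=None)[0]; rs=abs(q[:,2]-A@c); k=rs<.002
    c=np.linalg.lstsq(A[k],q[k,2],rcond=None)[0]
    print("plate top below TCP",c[2].round(4),"slopes",c[:2].round(3),k.sum(),"-> underside z",(s["eef_pos"][2]-c[2]-.008).round(4)); go(.586,-.249,.17,98.4-2.3)
E
python3 -c "
from h import *
plate(); d=get_image('wrist'); cv2.imwrite('pics/w24.png',d['image'][:,:,::-1])"
```

```text
clock: 59.8
eef_pos: [0.6186, 0.2712, 0.1192]
tcp_rot: [-180.0, 0.0, 98.5]
ft_force: [0.2, 0.1, -5.4]
grip_width: 0.0151
plate top below TCP 0.0615 slopes [-0.     0.002] 7578 -> underside z 0.0496
shift units [-12.742  -2.717  -1.272] turn units [-0.003  0.001  0.274] at [0.6186 0.2711 0.119 ] [-1.7997e+02  1.0000e-02  9.8450e+01]
```

View pics/w24.png

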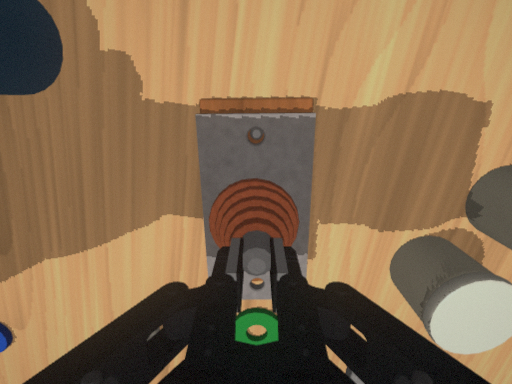

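The setter is up and level (slope ≤0.2%), underside at 0.0496, clear of the dowels. Continue up, then across.

```bash
python3 -m crank '{"angular":[[0,0,0],[0,0,0],[0,0,0],[0,0,0],[0,0,0],[0,0,0]],"delta_pos":[[0,0,-0.2],[0,0,-0.3],[0,0,-0.4],[0,0,-0.3],[0,0,0],[0,0,0]],"grip":[10,10,10,10,10,10]}'
python3 -m crank '{"angular":[[0,0,0],[0,0,0.05],[0,0,0.05],[0,0,0.05],[0,0,0.05],[0,0,0.05],[0,0,0.02],[0,0,0]],"delta_pos":[[-0.15,-0.03,0],[-0.3,-0.06,0],[-0.45,-0.1,0],[-0.55,-0.12,0],[-0.6,-0.13,0],[-0.6,-0.13,0],[-0.6,-0.13,0],[-0.6,-0.13,0]],"grip":[10,10,10,10,10,10,10,10]}'
python3 -c "
from h import *
plate()"
```

```text
clock: 60.65
eef_pos: [0.6185, 0.2711, 0.1669]
tcp_rot: [-180.0, 0.0, 98.5]
ft_force: [-0.5, 0.2, -5.2]
grip_width: 0.0152
clock: 61.65
eef_pos: [0.6047, 0.1124, 0.1674]
tcp_rot: [180.0, 0.0, 96.1]
ft_force: [0.2, 0.6, -5.7]
grip_width: 0.0148
plate top below TCP 0.0615 slopes [0.    0.002] 7600 -> underside z 0.0979
shift units [-8.841 -1.38  -0.045] turn units [-0.     0.011 -0.022] at [0.6045 0.1085 0.1676] [-1.800e+02  1.000e-01  9.591e+01]
```

```bash
python3 -m crank '{"angular":[[0,0,0],[0,0,0],[0,0,0],[0,0,0],[0,0,0],[0,0,0],[0,0,0],[0,0,0]],"delta_pos":[[-0.6,-0.09,0],[-0.6,-0.09,0],[-0.6,-0.09,0],[-0.6,-0.09,0],[-0.6,-0.09,0],[-0.6,-0.09,0],[-0.6,-0.09,0],[-0.6,-0.09,0]],"grip":[10,10,10,10,10,10,10,10]}'
python3 -m crank '{"angular":[[0,0,0],[0,0,0],[0,0,0],[0,0,0],[0,0,0],[0,0,0],[0,0,0],[0,0,0]],"delta_pos":[[-0.6,-0.09,0],[-0.6,-0.09,0],[-0.6,-0.09,0],[-0.5,-0.07,0],[-0.4,-0.05,0],[-0.3,-0.05,0],[-0.15,-0.02,0],[0,0,0]],"grip":[10,10,10,10,10,10,10,10]}'
python3 -m crank '{"angular":[[0,0,0],[0,0,0],[0,0,0]],"delta_pos":[[0,0,0],[0,0,0],[0,0,0]],"grip":[10,10,10]}'
python3 -c "
from h import *
plate(); d=get_image('wrist'); cv2.imwrite('pics/w25.png',d['image'][:,:,::-1]);crop('side','s25',200,400,130,310,3.5);crop('top','t25',300,450,120,260,4)"
```

```text
clock: 62.7
eef_pos: [0.5964, -0.0812, 0.1674]
tcp_rot: [180.0, 0.0, 96.1]
ft_force: [-0.0, -0.0, -5.6]
grip_width: 0.0151
clock: 63.7
eef_pos: [0.592, -0.207, 0.1673]
tcp_rot: [-180.0, 0.0, 96.1]
ft_force: [0.2, 0.4, -5.3]
grip_width: 0.0151
clock: 64.08
eef_pos: [0.592, -0.2066, 0.1674]
tcp_rot: [180.0, 0.0, 96.2]
ft_force: [-0.2, 0.2, -6.3]
grip_width: 0.0154
plate top below TCP 0.0615 slopes [0.001 0.002] 7583 -> underside z 0.0979
shift units [-1.034 -0.262 -0.066] turn units [0.    0.    0.006] at [ 0.592  -0.2067  0.1673] [180.     0.    96.15]
```

View pics/w25.png

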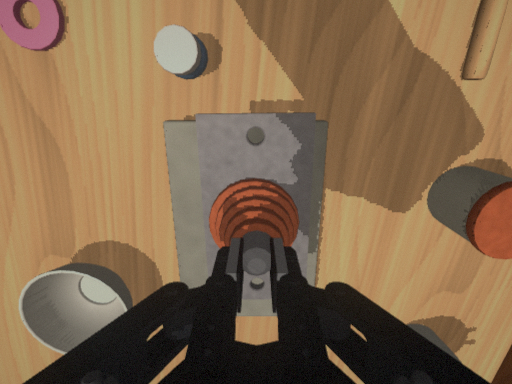

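View pics/t25.png

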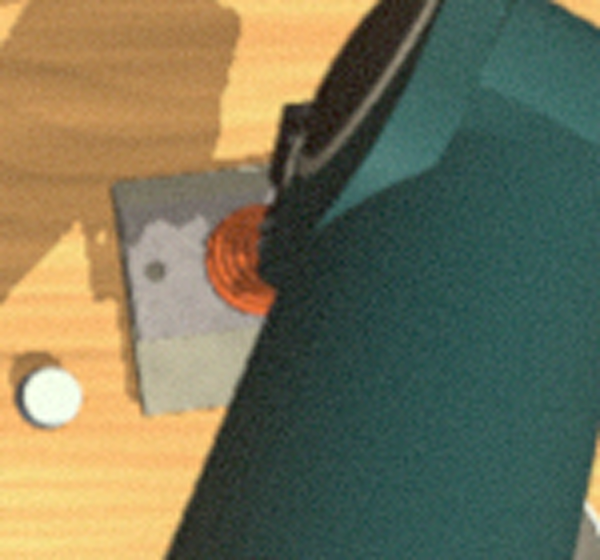

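It is carried level and aligned parallel to the shelf. Finish the shift and lower to just above the shelf.

```bash
python3 -m crank '{"angular":[[0,0,0],[0,0,0],[0,0,0],[0,0,0],[0,0,0],[0,0,0]],"delta_pos":[[-0.2,-0.06,0],[-0.4,-0.1,0],[-0.3,-0.08,0],[-0.13,-0.02,0],[0,0,0],[0,0,0]],"grip":[10,10,10,10,10,10]}'
python3 -m crank '{"angular":[[0,0,0],[0,0,0],[0,0,0],[0,0,0],[0,0,0],[0,0,0],[0,0,0],[0,0,0]],"delta_pos":[[0,0,0.1],[0,0,0.25],[0,0,0.3],[0,0,0.3],[0,0,0.2],[0,0,0.1],[0,0,0.04],[0,0,0]],"grip":[10,10,10,10,10,10,10,10]}'
python3 -c "
from h import *
plate(); d=get_image('wrist'); cv2.imwrite('pics/w26.png',d['image'][:,:,::-1])"
```

```text
clock: 65.03
eef_pos: [0.5861, -0.2485, 0.1672]
tcp_rot: [-180.0, -0.0, 96.2]
ft_force: [0.4, 1.3, -5.3]
grip_width: 0.0154
clock: 66.03
eef_pos: [0.5861, -0.2491, 0.1159]
tcp_rot: [180.0, 0.0, 96.1]
ft_force: [0.1, -0.7, -5.8]
grip_width: 0.0154
plate top below TCP 0.0614 slopes [-0.     0.001] 7591 -> underside z 0.0464
shift units [ 0.003 -0.003 -1.349] turn units [0.003 0.002 0.004] at [ 0.5862 -0.2491  0.116 ] [1.7998e+02 2.0000e-02 9.6130e+01]
```

View pics/w26.png

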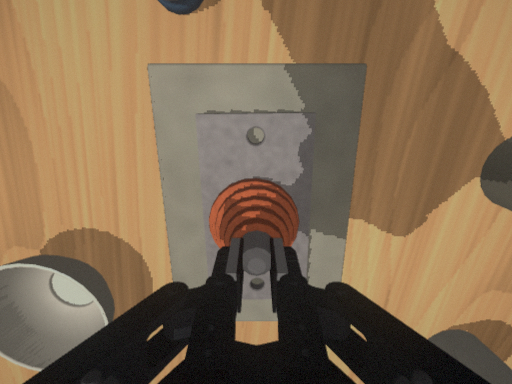

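Centred and parallel, 6 mm above the shelf. I'll lower in small steps until contact.

```bash
python3 -m crank '{"angular":[[0,0,0],[0,0,0],[0,0,0]],"delta_pos":[[0,0,0.06],[0,0,0.06],[0,0,0]],"grip":[10,10,10]}'; python3 -m crank '{"angular":[[0,0,0],[0,0,0]],"delta_pos":[[0,0,0.03],[0,0,0]],"grip":[10,10]}';  python3 -m crank '{"angular":[[0,0,0],[0,0,0]],"delta_pos":[[0,0,0.015],[0,0,0]],"grip":[10,10]}'
```

```text
clock: 66.5
eef_pos: [0.5859, -0.249, 0.1107]
tcp_rot: [-180.0, -0.0, 96.1]
ft_force: [0.0, 0.1, -5.6]
grip_width: 0.0151
clock: 66.75
eef_pos: [0.586, -0.2491, 0.1097]
tcp_rot: [-180.0, 0.0, 96.1]
ft_force: [-0.4, -0.5, -6.1]
grip_width: 0.015
clock: 67.0
eef_pos: [0.5861, -0.2491, 0.1096]
tcp_rot: [180.0, 0.0, 96.1]
ft_force: [-4.3, 2.0, 4.2]
grip_width: 0.0149
```

Contact (force went from −6 to +4 N). Release and rise straight up.

```bash
python3 -m crank '{"angular":[[0,0,0],[0,0,0],[0,0,0],[0,0,0],[0,0,0],[0,0,0],[0,0,0],[0,0,0]],"delta_pos":[[0,0,0],[0,0,0],[0,0,0],[0,0,0],[0,0,-0.3],[0,0,-0.7],[0,0,-0.9],[0,0,-0.5]],"grip":[30,60,100,100,100,100,100,100]}'
python3 -m crank '{"angular":[[0,0,0],[0,0,0],[0,0,0],[0,0,0],[0,0,0],[0,0,0]],"delta_pos":[[0.6,0,-0.6],[0.9,0,-0.6],[0.9,0,0],[0.6,0,0],[0,0,0],[0,0,0]],"grip":[100,100,100,100,100,100]}'
python3 - <<'E'
from h import *
d=get_image('wrist'); cv2.imwrite('pics/w27.png',d['image'][:,:,::-1]);crop('side','s27',190,390,130,290,3.5)
print(sense()["eef_pos"],sense()["ft_force"])
for n in ("top","wrist"):
    d=get_image(n); P=pts(d)
    f=(abs(P[...,2]-.048)<.003)&(abs(P[...,0]-.584)<.07)&(abs(P[...,1]+.25)<.1)
    q=P[f]; print(n,len(q),cv2.minAreaRect(q[:,:2].astype(np.float32)))
    A=np.c_[q[:,:2]-[.584,-.25],np.ones(len(q))]; print(np.linalg.lstsq(A,q[:,2],rcond=None)[0].round(4))
    hsv=cv2.cvtColor(d["image"],cv2.COLOR_RGB2HSV); m=(cv2.inRange(hsv,(3,145,60),(14,255,255))>0)&(np.hypot(P[...,0]-.585,P[...,1]+.25)<.04)
    print(np.histogram(P[m][:,2],bins=np.arange(.047,.1,.003)))
E
```

```text
clock: 68.0
eef_pos: [0.5864, -0.2494, 0.2076]
tcp_rot: [179.9, 0.1, 96.1]
ft_force: [0.2, -0.8, -0.3]
grip_width: 0.0856
clock: 68.75
eef_pos: [0.5731, -0.1304, 0.2533]
tcp_rot: [180.0, 0.0, 96.1]
ft_force: [-0.1, -0.2, 0.3]
grip_width: 0.0857
[ 0.57308378 -0.13074761  0.2531571 ] [ 0.03080109  0.14633415 -0.20408164]
top 0 ((0.0, 0.0), (0.0, 0.0), 0.0)
[0. 0. 0.]
(array([0, 0, 0, 0, 0, 0, 0, 0, 0, 0, 0, 0, 0, 0, 0, 0, 0]), array([0.047, 0.05 , 0.053, 0.056, 0.059, 0.062, 0.065, 0.068, 0.071,
       0.074, 0.077, 0.08 , 0.083, 0.086, 0.089, 0.092, 0.095, 0.098]))
wrist 3653 ((0.5863617062568665, -0.24778340756893158), (0.08015459775924683, 0.15096710622310638), 6.730634689331055)
[-0.0006 -0.0007  0.0481]
(array([  0,   1,  40, 201,  28,  52, 208,  35,  49, 193,  29,  49, 168,
        27,  44, 165,   0]), array([0.047, 0.05 , 0.053, 0.056, 0.059, 0.062, 0.065, 0.068, 0.071,
       0.074, 0.077, 0.08 , 0.083, 0.086, 0.089, 0.092, 0.095, 0.098]))
```

View pics/w27.png

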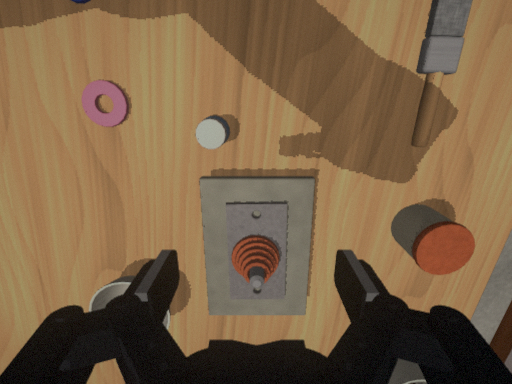

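View pics/s27.png

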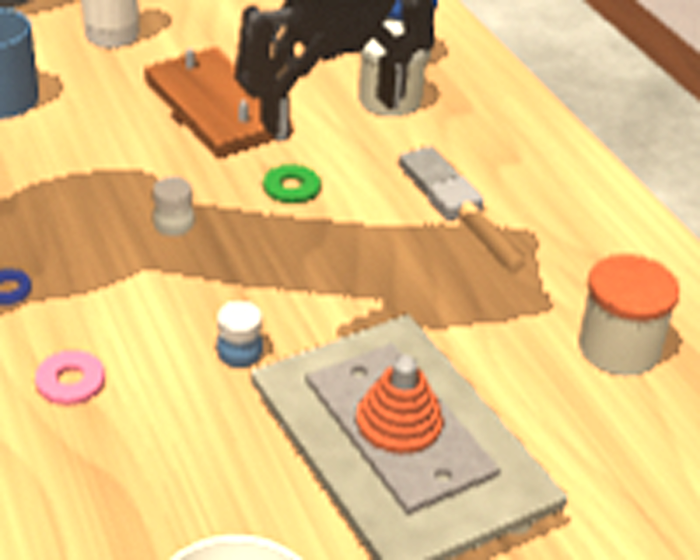

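The setter is at (0.586,−0.248) on a shelf centred at about (0.585,−0.250), yaw 6.7° against the shelf's 6.1°. It is level, plate top at 0.048, with collar levels 57/66/75/84/93 mm as expected. I'm handing in.

```bash
python3 -c "
from rig import *
print(close_job())"
```

```text
the job is handed in; nothing more can be done
None
```

I threaded all five terracotta collars (66, 58, 50, 42, 34 mm) over the post in that order. Each was lowered to contact before release, and its height and level were checked afterwards. I then lifted the loaded setter straight up by its post top, set it on the kiln shelf, let go, backed the arm clear and handed in at about 69 s.

**Last checks (wrist camera):**
- **Position:** the setter sits about 2 mm from the shelf centre, with its long side about 0.6° off the shelf's.
- **Level:** it stands level, with the plate top at z 0.048 m.
- **Collars:** the five collar tops read about 57/66/75/84/93 mm, as expected.
- **Gripper:** open and clear of everything, with about 0 N at the wrist.

**What disagreed or failed:**
- The side, top and wrist cameras differed by up to 3–6 mm. I aligned each collar by looking through its bore at the post instead.
- The measured finger opening read about 3–4 mm below the true diameters.
- The top camera gave no reading of the setter at the end, because the arm blocked it, so its final position rests on the wrist view. The side view looked right by eye only.
- I did not measure the bystanders; they look undisturbed in the pictures.

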